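Load the bottle shaker evenly and wind its timer

ROBOT

A 6-joint arm with a two-finger parallel gripper is mounted at the origin on the work surface. World frame = base frame: x ahead of the robot, y to its left, z up, the work surface at z = 0. Lengths are in m, angles in degrees, forces in N, time in s.
With the tool pointing down it reaches from about 0.25 to 0.725 m from the base axis. Payload 9.7 kg.
Tool frame: the origin (TCP) lies at the very end of the fingers, on their centre line; the grasp point (between the pads) lies 19 mm behind it (bot.grip_depth is the distance from the TCP to the grasp point, in m); z points along the fingers, y is the direction in which the jaws open and shut (so a half turn about z gives the same grasp; the last joint's range is limited). The gripper opens to 85 mm and grips with 20 to 120 N. Pads are 22 mm wide; open, the fingers measure 114 mm over their backs; the gripper's body (76 mm by 85 mm) begins 54 mm behind the grasp point. The pads swing forward as they close: fully open they stand 13 mm farther back than shut.
Start: joints at [72.995, 4.979, 10.078, 95.1, 0, 90], TCP at [0.161, 0.526, 0.231] pointing down, gripper open.
Joint ranges: [-179.16, 179.16], [-48.56, 103.87], [-65.8, 70.77], [-126.05, 130.52], [-82.76, 87.17], [-180, 180]. Speed limits (degrees/s): [127.2, 127.2, 147.25, 180, 180, 180].

INTERFACE

Orientations are given as [roll, pitch, yaw] about the fixed x, y, z axes, in that order (R = Rz(yaw) Ry(pitch) Rx(roll)).
In Python, from workcell import bot, viewer gives the robot as it stands.
- The arm moves only by the tool arm_command, never from a script. Its argument "motion" is a list of rows, each a list of 3 entries, a list of its own where there are three numbers: the opening, from 0 (shut) to 1 (fully open), then the shift along the tool's x, y, z in units of 60 mm (1.0 is 60 mm), then the turn, a rotation vector about the tool's x, y, z in units of 6 degrees (1.0 is 6 degrees). A call has 1 to 12 rows; each row shifts and turns the commanded pose from where the row before left it, along the tool's axes as they then stand; what a row does not reach is not made up. A row lasts 1/8 s, in which the tool goes at most 62.5 mm and 10.7 degrees, less where a joint would pass 70% of its speed; a pose out of reach is approached as far as the arm can. A call is refused whole if a number of a shift passes 1 or a number of a turn 1, either way. A call with a gripper value outside its range is refused whole. The fingers move at their own pace and stop on an object; "newtons" is the grip in N (left out, the last holds). Time passes only in rows, so rows that do not move let the fingers close. It gives the time, the measured TCP pose, the force and the opening at its end, in the units of the state.
- bot.get_obs(): the state, without advancing time (a new reading comes with each control period).
- viewer.camera(name): name is "scene" or "top"; returns the picture (400x640x3 uint8, blue, green, red); there is no depth.
- viewer.calibration(name): a dict with "fx", "fy", "cx", "cy" (pixels), "k1" (the pictures are not rectified: a ray, as slopes to the right and down, at radius r is drawn at 1 + k1 r^2 times it, then the intrinsics apply), "T" (4x4, takes a point from camera to world coordinates). Camera axes: x right, y down, z forward; pixel columns grow to the right and rows downward; lengths in m; the calibration is good to about 2 mm. A picture is of the moment at which its call begins. calibration takes no time and is no camera call.
- bot.job_done(): hands the job in, once; it reports no verdict.
The state is a dict: "time": time; "q": joint angles; "qd": joint speeds; "joint_efforts": joint torques, N m; "ee_pos": TCP position; "tcp_rot": TCP orientation; "wrist_force": force on the tool from outside, world axes, zero at the start; "torque": the same for the moment, N m; "opening": finger opening in m.
Only numpy, scipy, OpenCV 4.12 (cv2) and the standard library are available. Lean on these libraries where they do the work, as an engineer would, in place of code of your own. Each camera call takes 0.05 s, during which the arm holds its last target.

TASK

Set the empty blue carrier level, centred and lengthwise on the shaker's narrow platform and let go of it, then stand all the white media bottles in its two bays, at most two to a bay, sharing them between the sides as you go so that it never tips. When all are in, lift the dust cover off the shaker's timer key, stand it on the white plate where the bottles were, and wind the key clockwise, turn after turn, until it stops. Leave the tube rack, tip box and beaker where they are.

Things in the scene. Friction and masses are not known exactly. Their poses are not given: they have to be found in the camera images.
- carrier_handle (a point): centre of the carrier's handle bar, 96 mm above its underside. Loose blue plastic tray, 0.36 kg, 146 (x) by 226 mm (y), floor 4 mm, outer walls up to 34 mm. A spine 80 mm wide, 24 mm high runs along x in the middle and carries the arched handle: bar 110 mm long (x), 12 wide (y), 18 high, 63 mm clear below, on 10 mm posts at x = +-50 mm. z is up.
- bay_a (a point): floor centre of the carrier's bay at y = +75 mm from the handle: open above, 140 (x) by 70 mm (y) inside, floor 4 mm above the underside, walls 30 mm high (20 mm at the spine). Takes two bottles side by side, 35 mm either way along x. Axes as the carrier's.
- bay_b (a point): the same for the other bay, at y = -75 mm from the handle
- platform_top (a point): centre of the top of the shaker's fixed, rubber-topped platform, 75 mm above the bench: 150 mm long (x), only 72 mm wide (y). The carrier goes with its x along this x, either way round, and overhangs 77 mm each side. Centred within about 8 mm it stays level with one bottle in one bay; two bottles in one bay with the other empty tip it over.
- housing_top (a point): centre of the top of the fixed white shaker housing under the platform and key: 300 (x) by 150 mm (y), 55 mm high; x points away from the robot
- key (a joint): angle of the timer key, rad: 0 run down, grows as the key is turned clockwise seen from above, to its stop at 4.2. It works against a spring and a brake (0.09 N m rising to 0.14 N m) and stays where it is let go.
- key_grip (a point): centre of the timer key's black grip: an upright bar 50 mm long (along this point's x), 12 mm thick (y) and 34 mm high, its top 17 mm above this point, at 115 mm above the bench. At the start it is under the dust cover. It turns about the vertical through this point, on the shaker housing's top 165 mm before the platform's centre (towards the robot).
- cover_knob (a point): centre of the black knob (26 mm across, 24 mm high) on top of the loose grey dust cover, a plastic cap of 90 g open below: 70 mm across, 94 mm high over all, this point 82 mm above its rim. At the start it stands over the timer key, its rim on the housing top, with 6 to 12 mm of play. z is up. Lift it 60 mm to clear the key.
- mat: fixed white plate, 250 by 190 by 4 mm, on which the bottles stand at the start; origin at the centre of its underside. It lies left or right of the shaker, the carrier on the other side.
- bottle0_mid (a point): centre, half-way up, of a loose white media bottle (0.2 kg) with grey screw cap; all are alike, two to four are present: 120 mm tall, body 58 mm across up to 80 mm above its foot, then a shoulder to 92 mm and a neck 31 mm across, cap 38 mm across from 94 to 120 mm. z is up along the bottle.
- bottle1_mid (a point): centre, half-way up, of a loose white media bottle (0.2 kg) with grey screw cap; all are alike, two to four are present: 120 mm tall, body 58 mm across up to 80 mm above its foot, then a shoulder to 92 mm and a neck 31 mm across, cap 38 mm across from 94 to 120 mm. z is up along the bottle.
- bottle2_mid (a point): centre, half-way up, of a loose white media bottle (0.2 kg) with grey screw cap; all are alike, two to four are present: 120 mm tall, body 58 mm across up to 80 mm above its foot, then a shoulder to 92 mm and a neck 31 mm across, cap 38 mm across from 94 to 120 mm. z is up along the bottle.
- bottle3_mid (a point): centre, half-way up, of a loose white media bottle (0.2 kg) with grey screw cap; all are alike, two to four are present: 120 mm tall, body 58 mm across up to 80 mm above its foot, then a shoulder to 92 mm and a neck 31 mm across, cap 38 mm across from 94 to 120 mm. z is up along the bottle.
- tube_rack: bystander: white rack of corked tubes, 70 x 200 mm, 86 mm high, behind the shaker; origin at the centre of its underside
- tip_box: bystander: grey box with white lid, 90 x 130 mm, 70 mm high, behind the shaker; origin at the centre of its underside
- beaker: bystander: glass beaker, 80 mm across, 90 mm high, behind the shaker; origin at the centre of its underside
Not all that is in view belongs to the job. What is shaped like the part that bears cover_knob but orange is not meant.

How it is judged (in metres and radians):
On the way, in this order (a step that is already met when the one before it is completed fails the run):
1. the empty carrier stands level and centred on the shaker's platform, released (horizontal distance between carrier_handle and platform_top below 0.02 m and angle between carrier_handle's own z axis and vertical below 0.06 rad and angle between the x axis of carrier_handle and the x axis of platform_top, either way round below 0.2 rad and z of carrier_handle in the frame of platform_top between 0.09 and 0.102 m and distance between the grasp point and carrier_handle above 0.06 m), for 0.3 s.
2. every bottle present stands upright in a bay of the carrier, which is still level and centred on the platform (horizontal distance between carrier_handle and platform_top below 0.02 m and angle between carrier_handle's own z axis and vertical below 0.06 rad and angle between the x axis of carrier_handle and the x axis of platform_top, either way round below 0.2 rad and z of carrier_handle in the frame of platform_top between 0.09 and 0.102 m and angle between each of bottle0_mid, bottle1_mid, bottle2_mid, bottle3_mid's own z axis and vertical below 0.1 rad and (y of bottle0_mid in the frame of carrier_handle between 0.06 and 0.09 m or y of bottle0_mid in the frame of carrier_handle between -0.09 and -0.06 m) and x of bottle0_mid in the frame of carrier_handle between -0.05 and 0.05 m and z of bottle0_mid in the frame of carrier_handle between -0.039 and -0.025 m and (y of bottle1_mid in the frame of carrier_handle between 0.06 and 0.09 m or y of bottle1_mid in the frame of carrier_handle between -0.09 and -0.06 m) and x of bottle1_mid in the frame of carrier_handle between -0.05 and 0.05 m and z of bottle1_mid in the frame of carrier_handle between -0.039 and -0.025 m and (y of bottle2_mid in the frame of carrier_handle between 0.06 and 0.09 m or y of bottle2_mid in the frame of carrier_handle between -0.09 and -0.06 m) and x of bottle2_mid in the frame of carrier_handle between -0.05 and 0.05 m and z of bottle2_mid in the frame of carrier_handle between -0.039 and -0.025 m and (y of bottle3_mid in the frame of carrier_handle between 0.06 and 0.09 m or y of bottle3_mid in the frame of carrier_handle between -0.09 and -0.06 m) and x of bottle3_mid in the frame of carrier_handle between -0.05 and 0.05 m and z of bottle3_mid in the frame of carrier_handle between -0.039 and -0.025 m), for 0.3 s.
3. the dust cover stands upright on the white plate (x of cover_knob in the frame of mat between -0.1 and 0.1 m and y of cover_knob in the frame of mat between -0.07 and 0.07 m and z of cover_knob in the frame of mat between 0.078 and 0.094 m and angle between cover_knob's own z axis and vertical below 0.1 rad), for 0.3 s.
4. the timer key is wound to its stop (value of joint key above 3.95 rad), for 0.2 s.
At the end, for the whole second after the job is handed in: The carrier is on the platform, level (0.06 rad), centred (20 mm), lengthwise (0.2 rad); every bottle present upright (0.1 rad) on a bay floor; the cover upright (0.1 rad) on the white plate, its centre 25 mm inside the edges; the key wound beyond 3.95 rad (stop 4.2) (all of step 2 and all of step 3 and value of joint key above 3.95 rad); the robot touches nothing.
It fails at once if the carrier tips by more than 0.25 rad (angle between carrier_handle's own z axis and vertical above 0.25 rad).
It fails at once if a bystander (tube rack, tip box, beaker) is moved more than 25 mm (distance of any of tube_rack, tip_box, beaker from where it was at the start of the episode above 0.025 m).
Of bottle0, bottle1, bottle2, bottle3 only 2 to 4 are there at a start; the rules pass over those that are not, and their reading is None.
At some moment in a run one of cover may be knocked a few centimetres aside while the robot is not near it.
It also fails if it takes over 210 s, if anything falls off the work surface, if the arm or the gripper's body presses on something with over 40 N, if the wrist force passes 120 N, or if a joint passes its speed limit or range.

## Working session

There is one attempt and no reset: what is moved stays moved. The work goes in short steps, Python scripts to look and compute and a tool call to move; the robot and the scene stay as the last step left them, time stands still between calls to the robot, and variables do not carry over. Pictures are saved under pics/ and viewed, and the job is handed in when it is done.

Besides the shell and the picture viewer there is one more tool, called after ">>>" in YAML: its name, and indented under it one key for each argument. arm_command: Moves the arm, as the interface text tells. Its arguments: {"type":"object","properties":{"motion":{"type":"array"},"newtons":{"type":"number"}},"required":["motion"]}

```bash
ls; mkdir -p pics; python3 - <<'E'
from workcell import bot, viewer
import cv2
for n in("scene","top"):
    im=viewer.camera(n); cv2.imwrite(f"pics/{n}0.png",im)
    print(n,viewer.calibration(n))
print(bot.get_obs())
E
```

```text
pics
scene {'fx': 373.0113782406458, 'fy': 373.0113782406458, 'cx': 315.5717604100468, 'cy': 193.78171740924626, 'k1': -0.05778739825381341, 'T': array([[ 3.39337368e-01,  5.46992811e-01, -7.65277084e-01,
         1.24132013e+00],
       [ 9.40664282e-01, -1.98125193e-01,  2.75494314e-01,
        -2.40775982e-01],
       [-9.27260823e-04, -8.13354334e-01, -5.81767881e-01,
         6.28333750e-01],
       [ 0.00000000e+00,  0.00000000e+00,  0.00000000e+00,
         1.00000000e+00]])}
top {'fx': 394.8393067762177, 'fy': 394.8393067762177, 'cx': 317.56599144964474, 'cy': 194.42354819433197, 'k1': -0.0787162217572349, 'T': array([[ 0.00677254, -0.98860492,  0.150381  ,  0.40320463],
       [-0.99988428, -0.00874349, -0.01244909,  0.01416555],
       [ 0.01362209, -0.15027929, -0.98854973,  1.19028464],
       [ 0.        ,  0.        ,  0.        ,  1.        ]])}
{'time': 0.1, 'q': array([ 7.29964044e+01,  5.00783435e+00,  1.00384008e+01,  9.50986554e+01,
       -6.16816853e-04,  9.00014892e+01]), 'qd': array([-0.05175683, -0.11057757,  0.14226851,  0.05166846, -0.04497667,
        0.13100479]), 'joint_efforts': array([-3.48326166e-04, -5.21562445e+01,  4.65652084e+01,  1.59618765e-02,
        1.57145081e-06,  1.47697568e-05]), 'ee_pos': array([0.1607811 , 0.52576278, 0.23064974]), 'tcp_rot': array([-1.79931911e+02,  6.18586106e-04,  1.62994916e+02]), 'wrist_force': array([-0.63620313, -0.7233972 , -0.23543205]), 'torque': array([-0.00669066,  0.01725478, -0.01653246]), 'opening': 0.08505022394072956}
```

View pics/scene0.png

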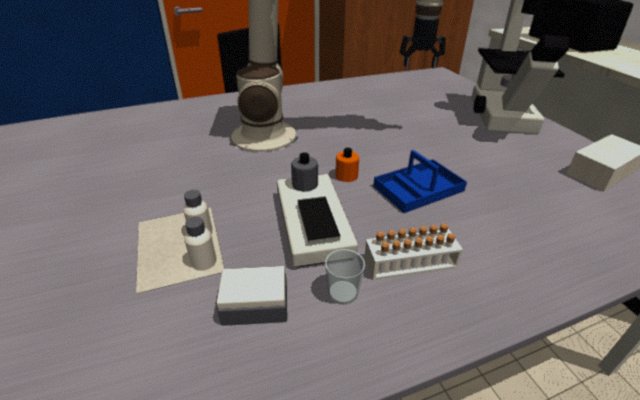

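View pics/top0.png

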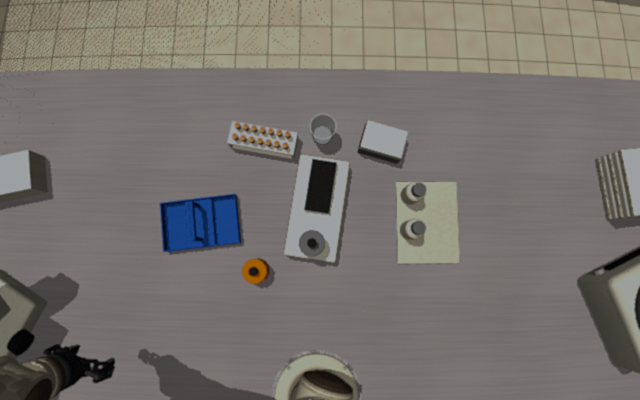

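The scene view shows two bottles at about (193,215) and (200,245) on the plate, the shaker at (315,218), the grey cover at (305,172) and the carrier at (420,183). In the top view the carrier is at (201,223), the platform at (320,187), the cover at (312,243), the bottles at (416,191) and (414,229), and the orange decoy at (256,271). I'll measure these next.

```bash
cat > h.py <<'E'
from workcell import bot, viewer
import cv2, numpy as np
def K(n):
    c=viewer.calibration(n)
    return np.array([[c['fx'],0,c['cx']],[0,c['fy'],c['cy']],[0,0,1]]),np.array([c['k1'],0,0,0.]),c['T']
def ray(n,px):
    k,d,T=K(n)
    u=cv2.undistortPoints(np.array(px,float).reshape(-1,1,2),k,d).reshape(-1,2)
    return T[:3,3],np.c_[u,np.ones(len(u))]@T[:3,:3].T
def onz(n,px,z):
    o,r=ray(n,px); return o+r*((z-o[2])/r[:,2])[:,None]
def proj(n,P):
    k,d,T=K(n); Ti=np.linalg.inv(T); 
    return cv2.projectPoints(np.array(P,float).reshape(-1,3),cv2.Rodrigues(Ti[:3,:3])[0],Ti[:3,3],k,d)[0].reshape(-1,2)
def tri(p1,p2):
    o1,r1=ray('scene',[p1]);o2,r2=ray('top',[p2]);r1=r1[0]/np.linalg.norm(r1);r2=r2[0]/np.linalg.norm(r2)
    s=np.linalg.lstsq(np.c_[r1,-r2],o2-o1,rcond=None)[0]
    a,b=o1+r1*s[0],o2+r2*s[1]; return (a+b)/2,np.linalg.norm(a-b)
def crop(im,x0,y0,w,h,s,f):
    cv2.imwrite(f,cv2.resize(im[y0:y0+h,x0:x0+w],None,fx=s,fy=s,interpolation=cv2.INTER_CUBIC))
E
python3 - <<'E'
from h import *
t=cv2.imread('pics/top0.png');s=cv2.imread('pics/scene0.png')
crop(t,150,110,200,150,4,'pics/t0a.png'); crop(t,280,140,200,150,4,'pics/t0b.png')
crop(s,270,140,200,130,4,'pics/s0a.png')
b=((t[...,0]>70)&(t[...,0].astype(int)>2*t[...,2].astype(int)+20)).astype(np.uint8)
b[:, :140]=0
c=max(cv2.findContours(b,0,1)[0],key=cv2.contourArea)
r=cv2.minAreaRect(c);print('blue',r,onz('top',cv2.boxPoints(r),.03))
g=cv2.cvtColor(t,cv2.COLOR_BGR2GRAY)
m=np.zeros_like(g);m[150:222,295:345]=(g[150:222,295:345]<40)
c=max(cv2.findContours(m,0,1)[0],key=cv2.contourArea)
r=cv2.minAreaRect(c);B=onz('top',cv2.boxPoints(r),.075);print('plat',r,B,B.mean(0),[np.linalg.norm(B[i]-B[i-1]) for i in range(4)])
print(proj('top',[[.16,.526,.23]]))
E
```

```text
blue ((199.39077758789062, 222.57167053222656), (48.781219482421875, 76.70628356933594), 83.2901611328125) [[0.55012337 0.47448295 0.03      ]
 [0.57920321 0.2463171  0.03      ]
 [0.43611617 0.22437864 0.03      ]
 [0.40703853 0.4484845  0.03      ]]
plat ((320.15606689453125, 185.98553466796875), (23.26474952697754, 49.95078659057617), 8.746162414550781) [[ 0.53094438  0.03593239  0.075     ]
 [ 0.67499568  0.01561873  0.075     ]
 [ 0.66516743 -0.05105581  0.075     ]
 [ 0.52138446 -0.02944669  0.075     ]] [ 0.59812299 -0.00723785  0.075     ] [np.float64(0.06607431692440069), np.float64(0.1454765360230574), np.float64(0.06739502477217571), np.float64(0.14539772791547523)]
[[ 97.47119018 353.3878012 ]]
```

View pics/t0a.png

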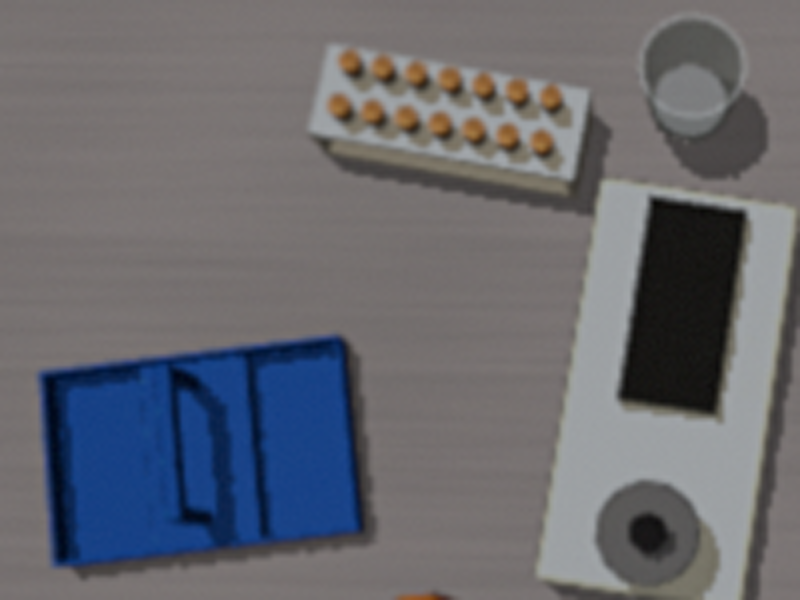

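View pics/t0b.png

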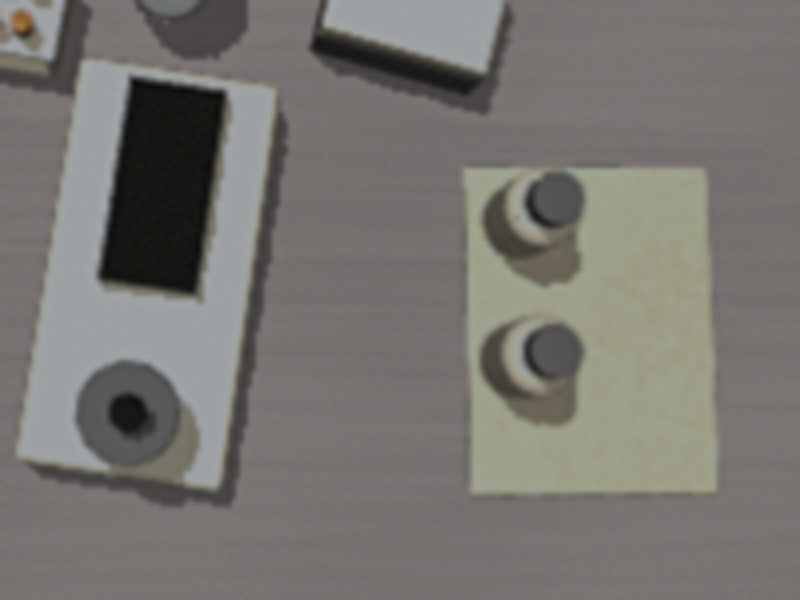

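View pics/s0a.png

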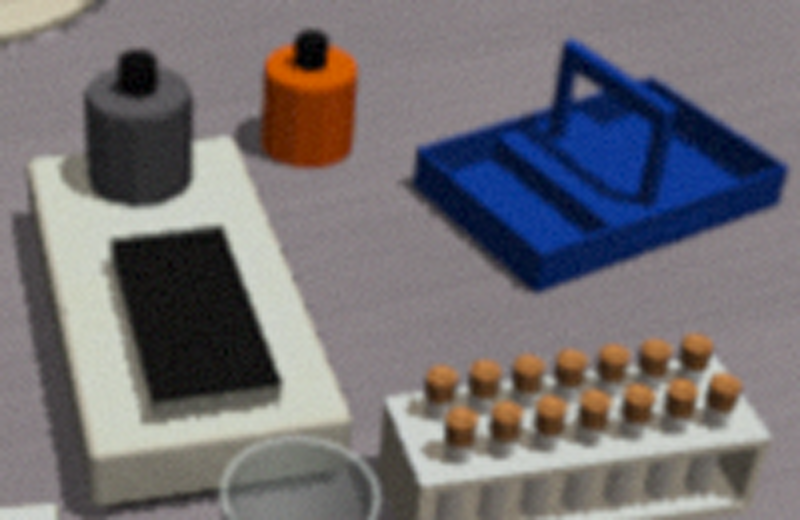

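```bash
python3 - <<'E'
from h import *
np.set_printoptions(precision=4,suppress=True)
T=np.array([[40,372],[342,337],[362,528],[55,565]])/4+[150,110]
P=onz('top',T,.034);print(P[:,:2],'sides',[np.linalg.norm(P[i]-P[i-1]) for i in range(4)],'c',P.mean(0))
S=np.array([[785,172],[540,258],[415,150],[650,80]])/4+[270,140]
Q=onz('scene',S,.034);print(Q[:,:2],'sides',[np.linalg.norm(Q[i]-Q[i-1]) for i in range(4)],'c',Q.mean(0))
# handle bar top ends in scene
H=np.array([[572,42],[668,105]])/4+[270,140]
Hh=onz('scene',H,.105);print('handle',Hh,Hh.mean(0))
# housing top corners
A=np.array([[80,60],[276,88],[222,488],[18,458]])/4+[280,140]
B=onz('top',A,.055);print('hous',B[:,:2],B.mean(0),[np.linalg.norm(B[i]-B[i-1]) for i in range(4)])
A=np.array([[30,162],[238,140],[350,415],[92,455]])/4+[270,140]
B=onz('scene',A,.055);print('housS',B[:,:2],B.mean(0),[np.linalg.norm(B[i]-B[i-1]) for i in range(4)])
A=np.array([[112,242],[222,228],[280,382],[152,400]])/4+[270,140]
B=onz('scene',A,.075);print('platS',B[:,:2],B.mean(0),[np.linalg.norm(B[i]-B[i-1]) for i in range(4)])
A=np.array([[132,78],[227,93],[196,294],[99,280]])/4+[280,140]
B=onz('top',A,.075);print('platT',B[:,:2],B.mean(0),[np.linalg.norm(B[i]-B[i-1]) for i in range(4)])
print('knobtop',onz('top',[[312,243]],.147),tri((270+138/4,140+58/4),(280+127/4,140+410/4)))
A=np.array([[464,168],[706,168],[716,492],[471,492]])/4+[280,140]
B=onz('top',A,.004);print('mat',B[:,:2],B.mean(0),[np.linalg.norm(B[i]-B[i-1]) for i in range(4)])
A=np.array([[555,199],[554,350]])/4+[280,140]
print('caps',onz('top',A,.124))
print('caps S',onz('scene',[[193,196],[195,225]],.124))
E
```

```text
[[0.5492 0.4682]
 [0.5775 0.2429]
 [0.4369 0.2232]
 [0.4071 0.4482]] sides [np.float64(0.14346592264331148), np.float64(0.2270399881189925), np.float64(0.14192565086772144), np.float64(0.22696428342295014)] c [0.4927 0.3456 0.034 ]
[[0.5571 0.467 ]
 [0.5857 0.2462]
 [0.4405 0.2282]
 [0.4128 0.4499]] sides [np.float64(0.14534715781770935), np.float64(0.22262047691367431), np.float64(0.1463226592036966), np.float64(0.2234439442996)] c [0.499  0.3478 0.034 ]
handle [[0.4464 0.3452 0.105 ]
 [0.5443 0.3596 0.105 ]] [0.4954 0.3524 0.105 ]
hous [[ 0.6933  0.0526]
 [ 0.6735 -0.0923]
 [ 0.382  -0.0524]
 [ 0.4021  0.0928]] [0.5377 0.0002 0.055 ] [np.float64(0.2939073391611913), np.float64(0.146170239914983), np.float64(0.29423443205373273), np.float64(0.14664908376871444)]
housS [[ 0.3913 -0.0473]
 [ 0.4143  0.0991]
 [ 0.699   0.0536]
 [ 0.68   -0.0907]] [0.5461 0.0037 0.055 ] [np.float64(0.2919502507304169), np.float64(0.14821990301787194), np.float64(0.2882961871596383), np.float64(0.14555485008878621)]
platS [[ 0.5256 -0.0296]
 [ 0.5351  0.04  ]
 [ 0.6807  0.0182]
 [ 0.6704 -0.0529]] [ 0.60
[... 156 characters left out ...]
tT [[ 0.6751  0.014 ]
 [ 0.6647 -0.0548]
 [ 0.5184 -0.0327]
 [ 0.5278  0.0362]] [ 0.5965 -0.0093  0.075 ] [np.float64(0.14896033422429075), np.float64(0.06965303670707307), np.float64(0.14794813067950383), np.float64(0.06955933594213319)]
knobtop [[0.4327 0.0148 0.147 ]] (array([0.4346, 0.0172, 0.1483]), np.float64(0.0037522800514176616))
mat [[ 0.6244 -0.2415]
 [ 0.6264 -0.4313]
 [ 0.3784 -0.4284]
 [ 0.3787 -0.2416]] [ 0.502  -0.3357  0.004 ] [np.float64(0.24572066917389912), np.float64(0.1897772249736377), np.float64(0.2480154450769938), np.float64(0.18677569752428802)]
caps [[ 0.5809 -0.2786  0.124 ]
 [ 0.4768 -0.2747  0.124 ]]
caps S [[ 0.4894 -0.2724  0.124 ]
 [ 0.5976 -0.2774  0.124 ]]
```

```bash
cat >> h.py <<'E'
from scipy.spatial.transform import Rotation as Ro
np.set_printoptions(precision=4,suppress=True)
def plan(x,y,z,yaw,grasp=False):
    """print turn (units, first, about tool z) then shift (units) after the turn, tool down"""
    o=bot.get_obs(); R=Ro.from_euler('xyz',o['tcp_rot'],degrees=True)
    Rt=Ro.from_euler('xyz',[180,0,yaw],degrees=True)
    tv=(R.inv()*Rt).as_rotvec(degrees=True)/6
    d=np.array([x,y,z-(bot.grip_depth if grasp else 0)])-o['ee_pos']
    print('turn',tv,'shift after',Rt.inv().apply(d)/.06,'| pos',o['ee_pos'],o['tcp_rot'],'q',o['q'].round(1),'t',o['time'],'op',o['opening'])
E
python3 - <<'E'
from h import *
plan(.495,.347,.2,188.0)
E
```

```text
turn [-0.0112 -0.0024 -4.1675] shift after [-5.1015 -3.7256  0.5108] | pos [0.1608 0.5258 0.2306] [-179.9319    0.0006  162.9949] q [73.   5.  10.  95.1 -0.  90. ] t 0.1 op 0.08505022394072956
```

>>> arm_command:
  motion:
    - [1, [0, 0, 0], [0, 0, -0.834]]
    - [1, [0, 0, 0], [0, 0, -0.834]]
    - [1, [0, 0, 0], [0, 0, -0.834]]
    - [1, [0, 0, 0], [0, 0, -0.834]]
    - [1, [0, 0, 0], [0, 0, -0.834]]
    - [1, [-0.85, -0.62, 0.05], [0, 0, 0]]
    - [1, [-0.85, -0.62, 0.05], [0, 0, 0]]
    - [1, [-0.85, -0.62, 0.05], [0, 0, 0]]
    - [1, [-0.85, -0.62, 0.05], [0, 0, 0]]
    - [1, [-0.85, -0.62, 0.05], [0, 0, 0]]
    - [1, [-0.85, -0.62, 0.05], [0, 0, 0]]
    - [1, [0, 0, 0], [0, 0, 0]]
  newtons: 40

```text
time: 1.6
ee_pos: [0.4941, 0.3469, 0.2117]
tcp_rot: [-179.9, -0.1, -172.3]
wrist_force: [-0.8, 0.2, -0.8]
opening: 0.085
```

```bash
python3 - <<'E'
from h import *
plan(.495,.347,.077,188.0)
t=viewer.camera('top');s=viewer.camera('scene')
cv2.imwrite('pics/t1.png',t);cv2.imwrite('pics/s1.png',s)
crop(t,130,150,200,130,4,'pics/t1a.png');crop(s,350,100,160,120,5,'pics/s1a.png')
E
```

```text
turn [-0.0144 -0.0165 -0.0446] shift after [-0.0143 -0.0005  2.2456] | pos [0.4941 0.3469 0.2117] [-179.9136   -0.0986 -172.2676] q [35.1 12.3 16.1 93.9 -0.  27.4] t 1.6 op 0.08495819659403726
```

View pics/s1a.png

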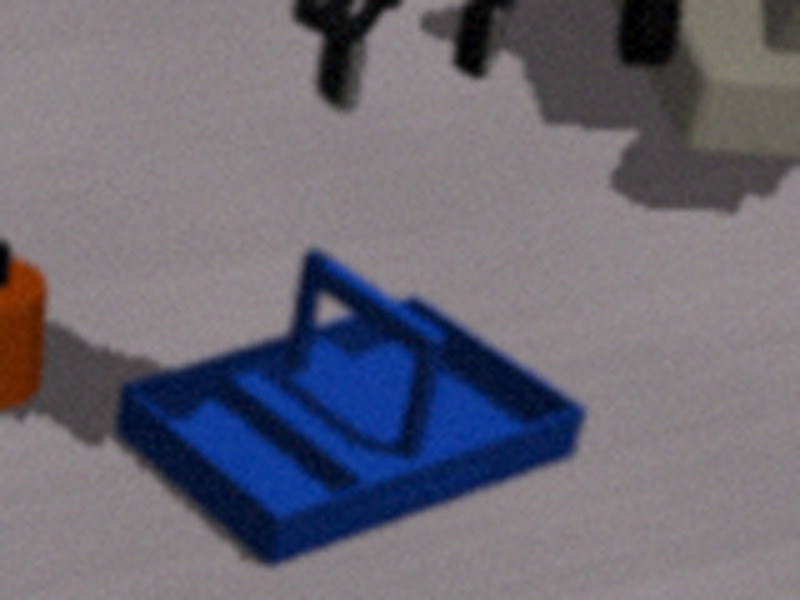

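The crop shows the open fingers straddling the blue handle, which spans about (315,255) to (440,340). Descending to grip.

>>> arm_command:
  motion:
    - [1, [0, 0, 0.7], [0, 0, 0]]
    - [1, [0, 0, 0.7], [0, 0, 0]]
    - [1, [0, 0, 0.5], [0, 0, 0]]
    - [1, [0, 0, 0.345], [0, 0, 0]]
    - [1, [0, 0, 0], [0, 0, 0]]
    - [0.08, [0, 0, 0], [0, 0, 0]]
    - [0.0, [0, 0, 0], [0, 0, 0]]
    - [0.0, [0, 0, 0], [0, 0, 0]]
    - [0.0, [0, 0, 0], [0, 0, 0]]
    - [0, [0, 0, 0], [0, 0, 0]]
    - [0, [0, 0, 0], [0, 0, 0]]
  newtons: 60

```text
time: 3.08
ee_pos: [0.4915, 0.3496, 0.0793]
tcp_rot: [180.0, 0.0, -172.0]
wrist_force: [-0.9, -0.4, 5.3]
opening: 0.0112
```

>>> arm_command:
  motion:
    - [0, [0, 0, -0.2], [0, 0, 0]]
    - [0, [0, 0, -0.5], [0, 0, 0]]
    - [0, [0, 0, -0.7], [0, 0, 0]]
    - [0, [0, 0, -0.8], [0, 0, 0]]
    - [0, [0, 0, -0.6], [0, 0, 0]]
    - [0, [0, 0, 0], [0, 0, 0]]

```text
time: 3.82
ee_pos: [0.492, 0.35, 0.2498]
tcp_rot: [179.9, 0.2, -172.0]
wrist_force: [1.2, -0.4, -3.4]
opening: 0.0107
```

```bash
python3 - <<'E'
from h import *
plan(.599,-.007,.25,171.7)
t=viewer.camera('top');s=viewer.camera('scene')
cv2.imwrite('pics/t2.png',t);cv2.imwrite('pics/s2.png',s)
print(bot.get_obs()['wrist_force'],bot.get_obs()['torque'])
crop(t,130,150,200,130,4,'pics/t2a.png')
E
```

```text
turn [0.0246 0.0342 2.7186] shift after [-2.6241 -5.6305 -0.0034] | pos [0.492  0.35   0.2498] [ 179.8836    0.2234 -171.9884] q [35.4 12.9 21.  97.9  0.  27.4] t 3.825 op 0.010734726117865601
[ 0.8862 -0.938  -3.2621] [-0.0416 -0.0087 -0.038 ]
```

View pics/s2.png

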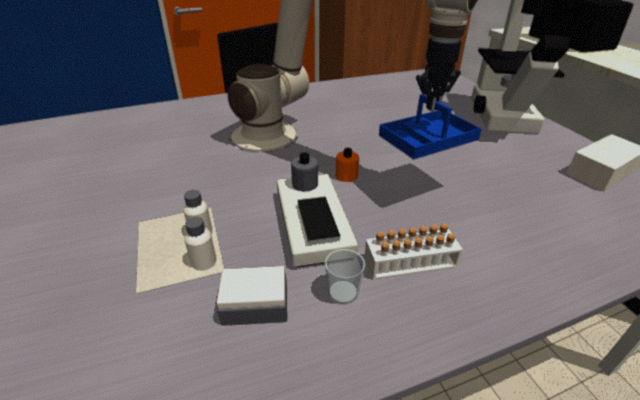

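View pics/t2a.png

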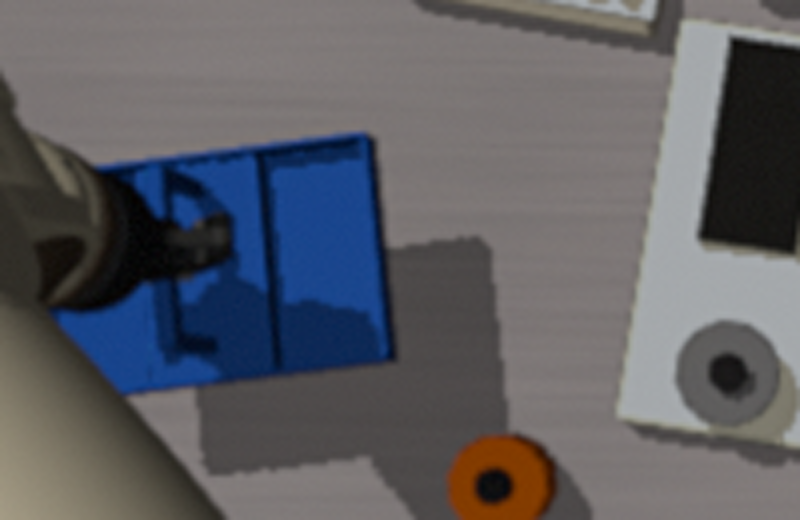

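```bash
python3 - <<'E'
from h import *
s=cv2.imread('pics/s2.png');crop(s,360,80,140,90,5,'pics/s2a.png')
A=(np.array([[372,135],[394,358]])-1.5)/4+[130,150]
P=onz('top',A,.2045);d=P[0]-P[1];L=np.linalg.norm(d);d/=L;n=np.array([-d[1],d[0],0]);print(P,L,np.degrees(np.arctan2(d[1],d[0])),P.mean(0)+n*.113)
E
```

```text
[[0.5794 0.2431 0.2045]
 [0.4387 0.2235 0.2045]] 0.14205343687201083 7.924496681312606 [0.4935 0.3452 0.2045]
```

View pics/s2a.png

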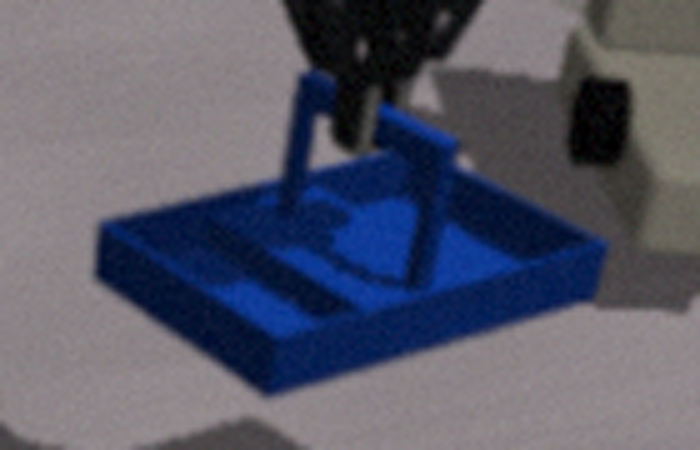

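```bash
python3 - <<'E'
from h import *
A=(np.array([[602,242],[268,340],[98,223]])-2)/5+[360,80]
P=onz('scene',A,.2045);print(P,np.linalg.norm(P[0]-P[1]),np.linalg.norm(P[2]-P[1]),(P[0]+P[2])/2)
A=(np.array([[314,72],[457,142]])-2)/5+[360,80]
print(onz('scene',A,.2758),onz('scene',A,.2758).mean(0))
A=(np.array([[372,135],[394,358]])-1.5)/4+[130,150]
P=onz('top',A,.1705);d=P[0]-P[1];L=np.linalg.norm(d);d/=L;n=np.array([-d[1],d[0],0]);print(P,L,P.mean(0)+n*.113)
E
```

```text
[[0.551  0.4687 0.2045]
 [0.5854 0.2419 0.2045]
 [0.4427 0.2265 0.2045]] 0.22942074311989819 0.1435917618107167 [0.4968 0.3476 0.2045]
[[0.4488 0.3436 0.2758]
 [0.5525 0.3574 0.2758]] [0.5006 0.3505 0.2758]
[[0.5855 0.251  0.1705]
 [0.4399 0.2307 0.1705]] 0.14695290140109565 [0.4971 0.3528 0.1705]
```

>>> arm_command:
  motion:
    - [0, [0, 0, 0], [0, 0, 0.54]]
    - [0, [0, 0, 0], [0, 0, 0.54]]
    - [0, [0, 0, 0], [0, 0, 0.54]]
    - [0, [0, 0, 0], [0, 0, 0.54]]
    - [0, [0, 0, 0], [0, 0, 0.54]]
    - [0, [0, 0, 0], [0, 0, 0]]

```text
time: 4.68
ee_pos: [0.4908, 0.3492, 0.2447]
tcp_rot: [-179.9, -0.1, 171.8]
wrist_force: [0.2, -0.1, -3.4]
opening: 0.0108
```

```bash
python3 - <<'E'
from h import *
plan(.596,-.006,.25,171.7)
E
```

```text
turn [-0.0211 -0.0218  0.0226] shift after [-2.589  -5.6051 -0.088 ] | pos [0.4908 0.3492 0.2447] [-179.8738   -0.1308  171.8353] q [35.4 13.  20.6 97.8 -0.  43.6] t 4.675 op 0.010806709922656428
```

>>> arm_command:
  motion:
    - [0, [-0.11, -0.24, 0], [0, 0, 0]]
    - [0, [-0.25, -0.55, 0], [0, 0, 0]]
    - [0, [-0.37, -0.8, 0], [0, 0, 0]]
    - [0, [-0.37, -0.8, 0], [0, 0, 0]]
    - [0, [-0.37, -0.8, 0], [0, 0, 0]]
    - [0, [-0.37, -0.8, 0], [0, 0, 0]]
    - [0, [-0.37, -0.8, 0], [0, 0, 0]]
    - [0, [-0.25, -0.55, 0], [0, 0, 0]]
    - [0, [-0.11, -0.24, 0], [0, 0, 0]]
    - [0, [0, 0, 0], [0, 0, 0]]
    - [0, [0, 0, 0], [0, 0, 0]]

```text
time: 6.05
ee_pos: [0.596, -0.0031, 0.2467]
tcp_rot: [180.0, -0.0, 171.9]
wrist_force: [-0.1, 0.6, -3.9]
opening: 0.0111
```

```bash
python3 - <<'E'
from h import *
plan(.596,-.006,.16,171.7)
t=viewer.camera('top');s=viewer.camera('scene')
cv2.imwrite('pics/t3.png',t);cv2.imwrite('pics/s3.png',s)
crop(t,230,110,180,150,4,'pics/t3a.png')
crop(s,230,80,180,150,4,'pics/s3a.png')
E
```

```text
turn [ 0.0026 -0.0026  0.0274] shift after [-0.0074 -0.0483  1.4456] | pos [ 0.596  -0.0031  0.2467] [179.9846  -0.0153 171.8642] q [-0.3 11.9 19.6 97.7  0.   7.8] t 6.05 op 0.011107931898269485
```

View pics/s3a.png

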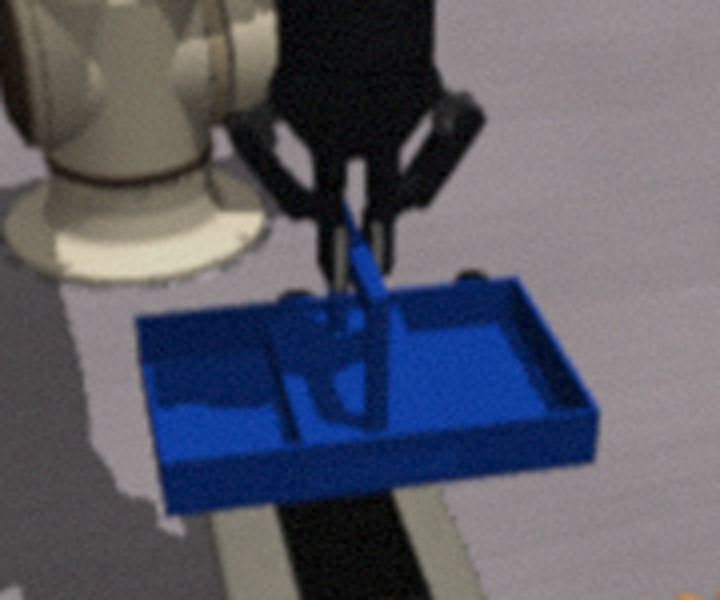

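View pics/t3a.png

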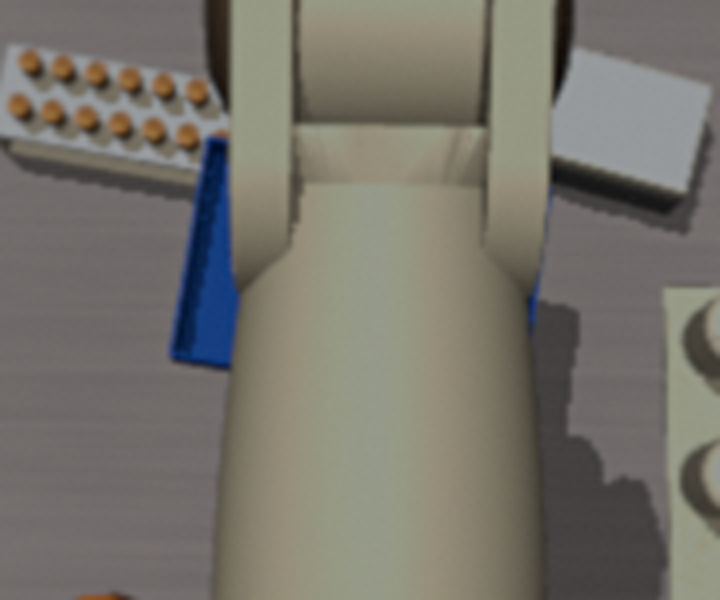

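```bash
python3 - <<'E'
from h import *
A=(np.array([[137,318],[165,464],[600,410],[517,279]])-1.5)/4+[230,80]
P=onz('scene',A,.2014);print(P,[np.linalg.norm(P[i]-P[i-1]) for i in range(4)],P.mean(0))
print(np.degrees(np.arctan2(*(P[2]-P[3])[[1,0]])),np.degrees(np.arctan2(*(P[1]-P[0])[[1,0]])))
A=(np.array([[112,242],[222,228],[280,382],[152,400]])-1.5)/4+[270,140]
print(onz('scene',A,.075).mean(0))
E
```

```text
[[ 0.5129 -0.1029  0.2014]
 [ 0.6558 -0.1229  0.2014]
 [ 0.6858  0.0995  0.2014]
 [ 0.5448  0.1189  0.2014]] [np.float64(0.22412199576430117), np.float64(0.144309131058621), np.float64(0.22442088433810634), np.float64(0.14232901352764965)] [ 0.5998 -0.0019  0.2014]
-7.832599121497689 -7.9528644868846605
[ 0.6013 -0.0064  0.075 ]
```

>>> arm_command:
  motion:
    - [0, [-0.035, -0.066, 0.3], [0, 0, 0]]
    - [0, [0, 0, 0.4], [0, 0, 0]]
    - [0, [0, 0, 0.4], [0, 0, 0]]
    - [0, [0, 0, 0.25], [0, 0, 0]]
    - [0, [0, 0, 0.1], [0, 0, 0]]
    - [0, [0, 0, 0], [0, 0, 0]]
    - [0, [0, 0, 0], [0, 0, 0]]

```text
time: 7.02
ee_pos: [0.5982, -0.008, 0.1608]
tcp_rot: [180.0, 0.1, 171.8]
wrist_force: [0.1, -0.2, -4.2]
opening: 0.0107
```

```bash
python3 - <<'E'
from h import *
plan(.5975,-.0073,.1543,171.7)
s=viewer.camera('scene')
cv2.imwrite('pics/s4.png',s)
crop(s,230,100,180,150,4,'pics/s4a.png')
E
```

```text
turn [0.0016 0.0134 0.0197] shift after [0.0127 0.0092 0.1079] | pos [ 0.5982 -0.008   0.1608] [179.9904   0.0805 171.8183] q [-0.8 10.7  8.6 87.8 -0.   7.4] t 7.025 op 0.010689454844968945
```

View pics/s4a.png

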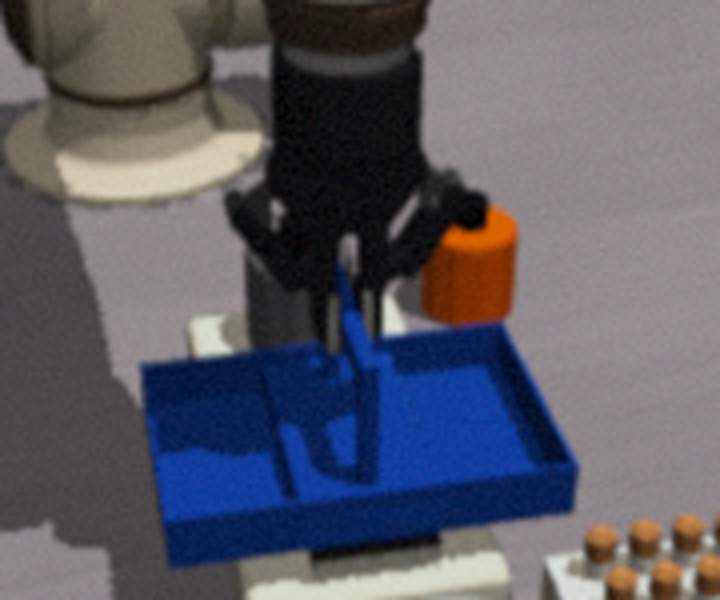

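```bash
python3 - <<'E'
from h import *
A=(np.array([[142,367],[167,518],[577,465],[502,324]])-1.5)/4+[230,100]
P=onz('scene',A,.1155);print([np.linalg.norm(P[i]-P[i-1]) for i in range(4)],P.mean(0))
print(np.degrees(np.arctan2(*(P[2]-P[3])[[1,0]])),np.degrees(np.arctan2(*(P[1]-P[0])[[1,0]])))
# platform front edge visible in this pic
A=(np.array([[312,556],[442,540]])-1.5)/4+[230,100]
print(onz('scene',A,.075))
E
```

```text
[np.float64(0.22363682462326112), np.float64(0.139716489186377), np.float64(0.22405907966664712), np.float64(0.1422678442950333)] [ 0.6016 -0.0071  0.1155]
-8.062925065751374 -8.232300745444276
[[ 0.6659 -0.0522  0.075 ]
 [ 0.6781  0.0196  0.075 ]]
```

>>> arm_command:
  motion:
    - [0, [0, 0, 0.06], [0, 0, 0]]
    - [0, [0, 0, 0.05], [0, 0, 0]]
    - [0, [0, 0, 0], [0, 0, 0]]
    - [0, [0, 0, 0], [0, 0, 0]]

```text
time: 7.58
ee_pos: [0.5979, -0.0081, 0.1543]
tcp_rot: [180.0, 0.1, 171.8]
wrist_force: [-2.2, -0.6, 5.6]
opening: 0.0109
```

>>> arm_command:
  motion:
    - [0.3, [0, 0, 0], [0, 0, 0]]
    - [0.6, [0, 0, 0], [0, 0, 0]]
    - [0.6, [0, 0, 0], [0, 0, 0]]
    - [0.6, [0, 0, 0], [0, 0, 0]]
    - [0.6, [0, 0, -0.2], [0, 0, 0]]
    - [0.6, [0, 0, -0.5], [0, 0, 0]]
    - [0.6, [0, 0, -0.8], [0, 0, 0]]
    - [0.6, [0, 0, -0.9], [0, 0, 0]]
    - [1, [0, 0, -0.6], [0, 0, 0]]
    - [1, [0, 0, 0], [0, 0, 0]]
    - [1, [0, 0, 0], [0, 0, 0]]

```text
time: 8.95
ee_pos: [0.5979, -0.008, 0.3329]
tcp_rot: [-180.0, -0.0, 171.8]
wrist_force: [-0.1, -1.0, -0.8]
opening: 0.0854
```

```bash
python3 - <<'E'
from h import *
plan(.5975,-.25,.3343,171.7)
s=viewer.camera('scene');t=viewer.camera('top')
cv2.imwrite('pics/s5.png',s);cv2.imwrite('pics/t5.png',t)
crop(s,150,100,250,150,3,'pics/s5a.png')
E
```

```text
turn [-0.0002 -0.0012  0.0191] shift after [-0.5763 -3.992  -0.0226] | pos [ 0.5979 -0.008   0.3329] [-179.9989   -0.0073  171.8149] q [ -0.8  16.2  34.7 108.5  -0.    7.4] t 8.95 op 0.08537400753254784
```

View pics/s5a.png

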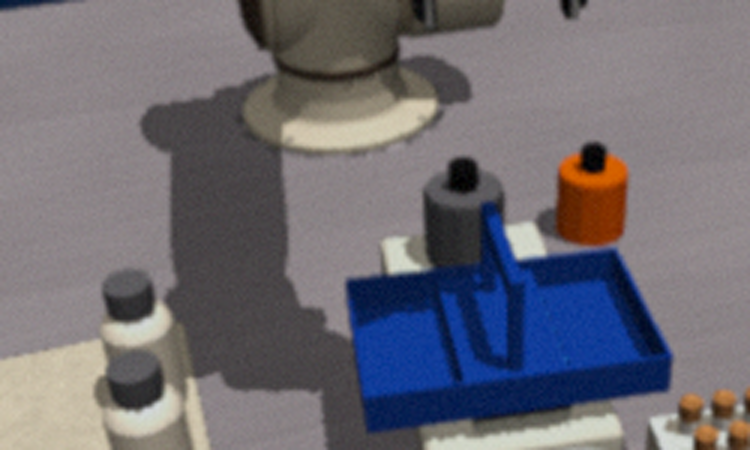

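```bash
python3 - <<'E'
from h import *
t=cv2.imread('pics/t5.png');s=cv2.imread('pics/s5.png')
g=cv2.cvtColor(t,cv2.COLOR_BGR2HSV)
m=np.zeros(g.shape[:2],np.uint8)
sub=g[170:260,395:440]; m[170:260,395:440]=((sub[...,1]<45)&(sub[...,2]<95))*255
for c in cv2.findContours(m,0,1)[0]:
    if cv2.contourArea(c)>40:
        e=cv2.minEnclosingCircle(c);print(e,cv2.contourArea(c),onz('top',[e[0]],.124))
crop(s,170,180,80,100,6,'pics/s5b.png');crop(t,390,170,60,90,6,'pics/t5b.png')
E
```

```text
((396.0, 247.5), 11.543496131896973) 45.0 [[ 0.4225 -0.2117  0.124 ]]
((405.0, 230.0), 8.000100135803223) 43.5 [[ 0.4698 -0.2373  0.124 ]]
((417.7239990234375, 228.00399780273438), 7.364620685577393) 139.5 [[ 0.4754 -0.2725  0.124 ]]
((407.2105407714844, 195.92105102539062), 8.5470552444458) 67.5 [[ 0.5634 -0.2458  0.124 ]]
((418.02630615234375, 189.9736785888672), 7.247696876525879) 142.5 [[ 0.5803 -0.2765  0.124 ]]
```

View pics/s5b.png

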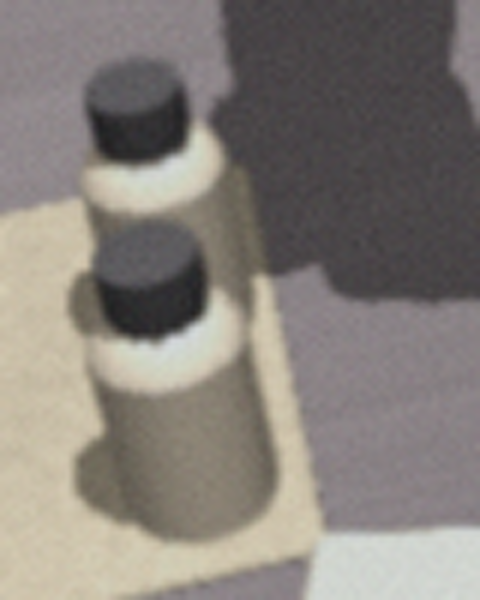

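View pics/t5b.png

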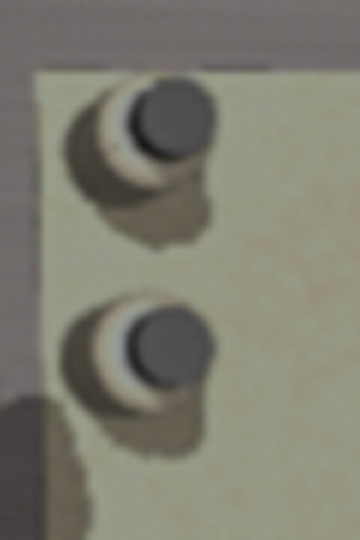

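```bash
python3 - <<'E'
from h import *
for a,b in (((149,253),(175,117)),((135,86),(173,345))):
    pa=(np.array(a)-2.5)/6+[170,180];pb=(np.array(b)-2.5)/6+[390,170]
    print(onz('scene',[pa],.124),onz('top',[pb],.124),tri(pa,pb))
plan(.480,-.275,.3343,171.7)
E
```

```text
[[ 0.5863 -0.2776  0.124 ]] [[ 0.5828 -0.2786  0.124 ]] (array([ 0.5832, -0.2785,  0.1219]), np.float64(0.0014025625542237765))
[[ 0.48   -0.2737  0.124 ]] [[ 0.4779 -0.2745  0.124 ]] (array([ 0.478 , -0.2743,  0.1228]), np.float64(0.0009999479762165147))
turn [-0.0022 -0.0175  0.019 ] shift after [ 1.296  -4.6863 -0.037 ] | pos [ 0.5975 -0.008   0.3321] [-179.9872   -0.1052  171.8139] q [ -0.8  16.2  34.6 108.5   0.    7.4] t 9.05 op 0.08586325456666445
```

>>> arm_command:
  motion:
    - [1, [0.1, -0.38, 0], [0, 0, 0]]
    - [1, [0.22, -0.78, 0], [0, 0, 0]]
    - [1, [0.22, -0.78, 0], [0, 0, 0]]
    - [1, [0.22, -0.78, 0], [0, 0, 0]]
    - [1, [0.22, -0.78, 0], [0, 0, 0]]
    - [1, [0.22, -0.78, 0], [0, 0, 0]]
    - [1, [0.1, -0.38, 0.3], [0, 0, 0]]
    - [1, [0, 0, 0.7], [0, 0, 0]]
    - [1, [0, 0, 0.8], [0, 0, 0]]
    - [1, [0, 0, 0.5], [0, 0, 0]]
    - [1, [0, 0, 0], [0, 0, 0]]

```text
time: 10.42
ee_pos: [0.4787, -0.2735, 0.1927]
tcp_rot: [179.9, -0.3, 171.8]
wrist_force: [-0.2, 0.2, 0.1]
opening: 0.0855
```

```bash
python3 - <<'E'
from h import *
plan(.480,-.274,.098,171.7)
s=viewer.camera('scene');t=viewer.camera('top')
crop(s,150,130,120,120,5,'pics/s6a.png')
E
```

```text
turn [ 0.015  -0.0429  0.0133] shift after [-0.0222 -0.0053  1.5781] | pos [ 0.4787 -0.2735  0.1927] [179.9101  -0.2574 171.7799] q [-29.7   4.8   5.6  91.1  -0.  -21.5] t 10.425 op 0.08554184257455509
```

View pics/s6a.png

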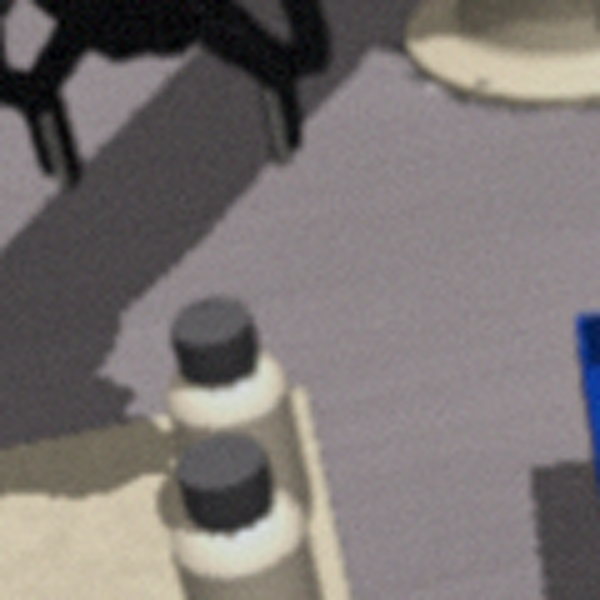

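The open fingers are above the near bottle's cap at (213,340), at the right spot. Lowering and gripping.

>>> arm_command:
  motion:
    - [1, [-0.02, 0, 0.6], [0, 0, 0]]
    - [1, [0, 0, 0.6], [0, 0, 0]]
    - [1, [0, 0, 0.38], [0, 0, 0]]
    - [1, [0, 0, 0], [0, 0, 0]]
    - [0.3, [0, 0, 0], [0, 0, 0]]
    - [0.3, [0, 0, 0], [0, 0, 0]]
    - [0.3, [0, 0, 0], [0, 0, 0]]
    - [0.3, [0, 0, 0], [0, 0, 0]]
    - [0.3, [0, 0, 0], [0, 0, 0]]
  newtons: 60

```text
time: 11.65
ee_pos: [0.4826, -0.2743, 0.1019]
tcp_rot: [-179.9, 0.1, 171.8]
wrist_force: [-0.3, -0.7, 5.5]
opening: 0.0363
```

```bash
python3 - <<'E'
from h import *
plan(.480,-.274,.098,171.7)
E
```

```text
turn [-0.0104  0.0213  0.0187] shift after [ 0.0429 -0.0013  0.0652] | pos [ 0.4826 -0.2743  0.1019] [-179.9376    0.1275  171.8123] q [-29.6   4.9  -4.3  80.7  -0.  -21.4] t 11.65 op 0.03629367767052676
```

>>> arm_command:
  motion:
    - [0, [0, 0, 0], [0, 0, 0]]
    - [0, [0, 0, -0.2], [0, 0, 0]]
    - [0, [0, 0, -0.5], [0, 0, 0]]
    - [0, [0, 0, -0.8], [0, 0, 0]]
    - [0, [0, 0, -0.8], [0, 0, 0]]
    - [0, [0, 0, -0.8], [0, 0, 0]]
    - [0, [0, 0, -0.5], [0, 0, 0]]
    - [0, [0, 0, -0.2], [0, 0, 0]]
    - [0, [0, 0, 0], [0, 0, 0]]

```text
time: 12.78
ee_pos: [0.4821, -0.2739, 0.3284]
tcp_rot: [-180.0, 0.0, 171.8]
wrist_force: [0.4, 0.0, -1.5]
opening: 0.0361
```

```bash
python3 - <<'E'
from h import *
plan(.5895,-.0813,.34,171.7)
plan(.613,.067,.34,171.7)
s=viewer.camera('scene')
cv2.imwrite('pics/s7.png',s)
crop(s,130,90,280,160,2.8,'pics/s7a.png')
E
```

```text
turn [-0.0008  0.0029  0.0194] shift after [-1.3077  3.4348 -0.1926] | pos [ 0.4821 -0.2739  0.3284] [-179.9951    0.0175  171.8161] q [-29.6   9.3  25.9 106.6   0.  -21.4] t 12.775 op 0.036134469219064
turn [-0.0008  0.0029  0.0194] shift after [-1.3384  5.9371 -0.1926] | pos [ 0.4821 -0.2739  0.3284] [-179.9951    0.0175  171.8161] q [-29.6   9.3  25.9 106.6   0.  -21.4] t 12.775 op 0.036134469219064
```

View pics/s7a.png

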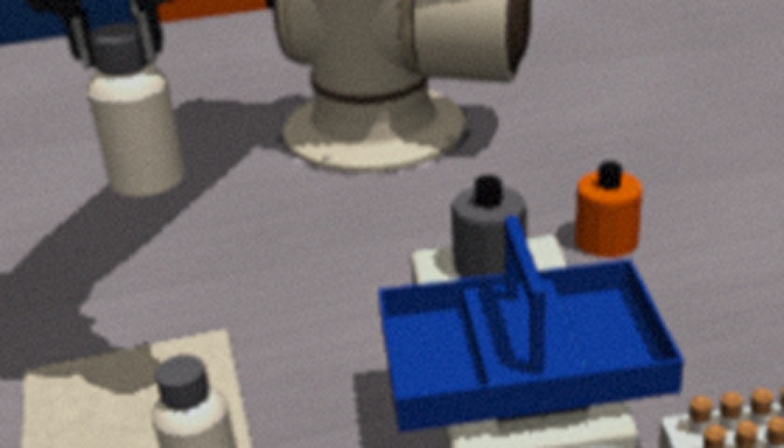

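>>> arm_command:
  motion:
    - [0, [-0.13, 0.34, 0], [0, 0, 0]]
    - [0, [-0.26, 0.684, 0], [0, 0, 0]]
    - [0, [-0.26, 0.684, 0], [0, 0, 0]]
    - [0, [-0.26, 0.684, 0], [0, 0, 0]]
    - [0, [-0.26, 0.684, 0], [0, 0, 0]]
    - [0, [-0.13, 0.34, 0.4], [0, 0, 0]]
    - [0, [0, 0, 0.6], [0, 0, 0]]
    - [0, [0, 0, 0.4], [0, 0, 0]]
    - [0, [0, 0, 0], [0, 0, 0]]
    - [0, [0, 0, 0], [0, 0, 0]]

```text
time: 14.08
ee_pos: [0.5882, -0.0821, 0.2448]
tcp_rot: [-180.0, 0.0, 171.8]
wrist_force: [-0.2, -0.5, -1.3]
opening: 0.0364
```

```bash
python3 - <<'E'
from h import *
plan(.5893,-.0822,.1775,171.7)
s=viewer.camera('scene')
cv2.imwrite('pics/s8.png',s)
crop(s,230,70,180,150,4,'pics/s8a.png')
E
```

```text
turn [-0.0002  0.0005  0.018 ] shift after [-0.0181  0.0012  1.1223] | pos [ 0.5882 -0.0821  0.2448] [-179.9986    0.0032  171.8078] q [-7.9 11.5 18.9 97.4 -0.   0.2] t 14.075 op 0.03640051870436724
```

View pics/s8a.png

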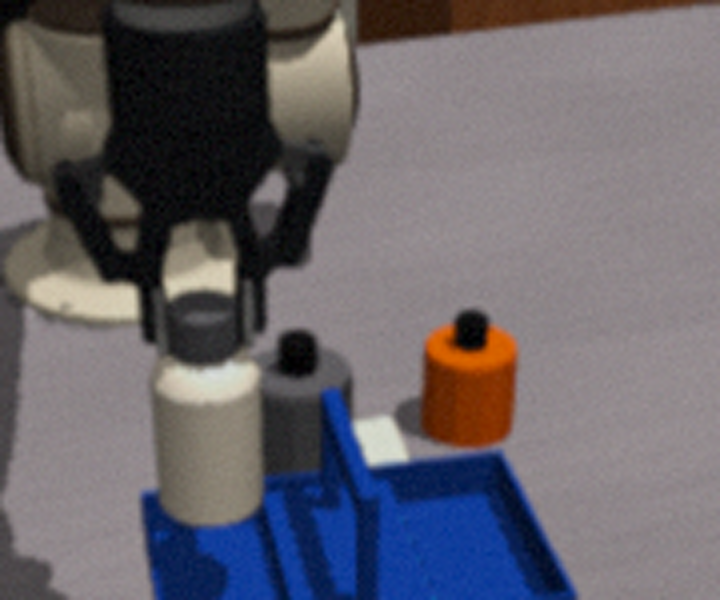

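The bottle hangs upright over the right-hand bay with its foot at about (208,495). Lowering it.

>>> arm_command:
  motion:
    - [0, [-0.01, 0, 0.3], [0, 0, 0]]
    - [0, [0, 0, 0.35], [0, 0, 0]]
    - [0, [0, 0, 0.25], [0, 0, 0]]
    - [0, [0, 0, 0.12], [0, 0, 0]]
    - [0, [0, 0, 0.06], [0, 0, 0]]
    - [0, [0, 0, 0], [0, 0, 0]]
    - [0, [0, 0, 0], [0, 0, 0]]

```text
time: 15.0
ee_pos: [0.5891, -0.0822, 0.1802]
tcp_rot: [180.0, 0.0, 171.8]
wrist_force: [0.5, 0.2, -2.3]
opening: 0.036
```

```bash
python3 - <<'E'
from h import *
plan(.5893,-.0822,.1775,171.7)
s=viewer.camera('scene')
cv2.imwrite('pics/s9.png',s)
crop(s,230,90,180,150,4,'pics/s9a.png')
E
```

```text
turn [0.0002 0.0083 0.0192] shift after [-0.0026 -0.0001  0.0454] | pos [ 0.5891 -0.0822  0.1802] [179.9989   0.0498 171.8154] q [-7.9 10.4 10.4 90.   0.   0.2] t 15.0 op 0.036015328197497615
```

View pics/s9a.png

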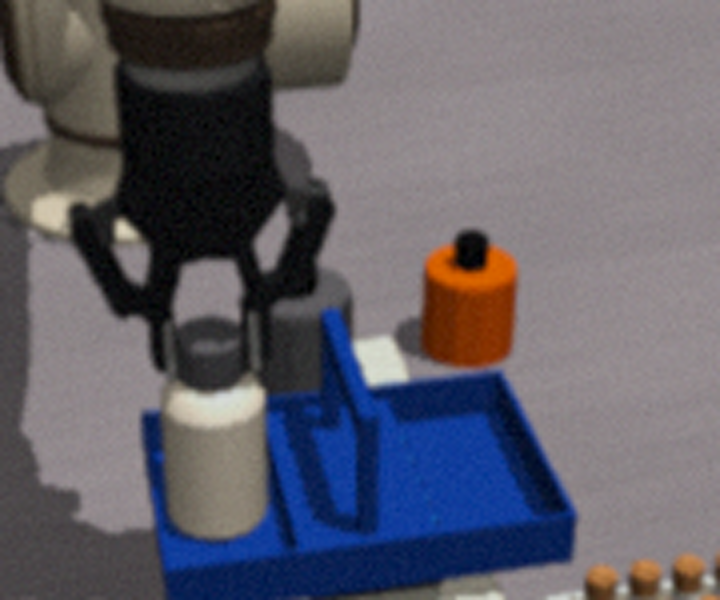

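>>> arm_command:
  motion:
    - [0, [0, 0, 0.04], [0, 0, 0]]
    - [0, [0, 0, 0], [0, 0, 0]]
    - [0.5, [0, 0, 0], [0, 0, 0]]
    - [0.65, [0, 0, 0], [0, 0, 0]]
    - [0.65, [0, 0, 0], [0, 0, 0]]
    - [0.65, [0, 0, -0.2], [0, 0, 0]]
    - [0.65, [0, 0, -0.5], [0, 0, 0]]
    - [0.65, [0, 0, -0.8], [0, 0, 0]]
    - [1, [0, 0, -0.7], [0, 0, 0]]
    - [1, [0, 0, 0], [0, 0, 0]]

```text
time: 16.3
ee_pos: [0.5896, -0.0822, 0.3138]
tcp_rot: [180.0, 0.4, 171.8]
wrist_force: [0.9, -0.1, -0.1]
opening: 0.0854
```

```bash
python3 - <<'E'
from h import *
plan(.585,-.278,.2,171.7)
s=viewer.camera('scene')
cv2.imwrite('pics/s10.png',s)
crop(s,130,90,280,190,2.8,'pics/s10a.png')
E
```

```text
turn [0.0004 0.0623 0.0194] shift after [-0.3945 -3.2402  1.8965] | pos [ 0.5896 -0.0822  0.3138] [179.9981   0.3735 171.8166] q [ -7.9  14.2  30.  105.4   0.    0.2] t 16.3 op 0.085388522884077
```

View pics/s10a.png

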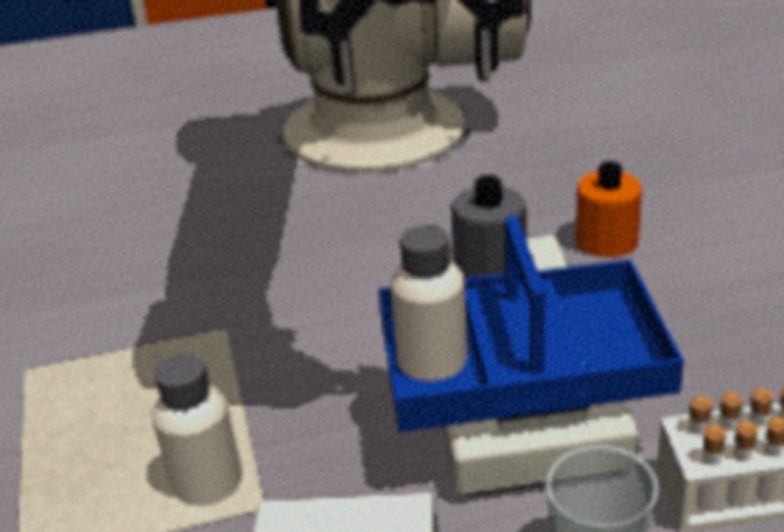

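The first bottle stands in the left-of-image bay and the carrier is level. Going for the second bottle.

>>> arm_command:
  motion:
    - [1, [-0.05, -0.4, 0], [0, 0, 0]]
    - [1, [-0.1, -0.81, 0], [0, 0, 0]]
    - [1, [-0.1, -0.81, 0], [0, 0, 0]]
    - [1, [-0.1, -0.81, 0], [0, 0, 0]]
    - [1, [-0.05, -0.41, 0.4], [0, 0, 0]]
    - [1, [0, 0, 0.7], [0, 0, 0]]
    - [1, [0, 0, 0.6], [0, 0, 0]]
    - [1, [0, 0, 0.2], [0, 0, 0]]
    - [1, [0, 0, 0], [0, 0, 0]]
    - [1, [0, 0, 0], [0, 0, 0]]

```text
time: 17.6
ee_pos: [0.5855, -0.2781, 0.197]
tcp_rot: [-180.0, 0.1, 171.8]
wrist_force: [0.3, 0.6, -0.2]
opening: 0.0851
```

```bash
python3 - <<'E'
from h import *
plan(.585,-.278,.1,171.7)
s=viewer.camera('scene')
crop(s,130,120,160,160,4,'pics/s11a.png')
E
```

```text
turn [-0.0064  0.0198  0.0209] shift after [0.0084 0.0002 1.6159] | pos [ 0.5855 -0.2781  0.197 ] [-179.9616    0.1188  171.8255] q [-25.4  18.2  21.7  93.3  -0.  -17.2] t 17.6 op 0.08514075671663351
```

View pics/s11a.png

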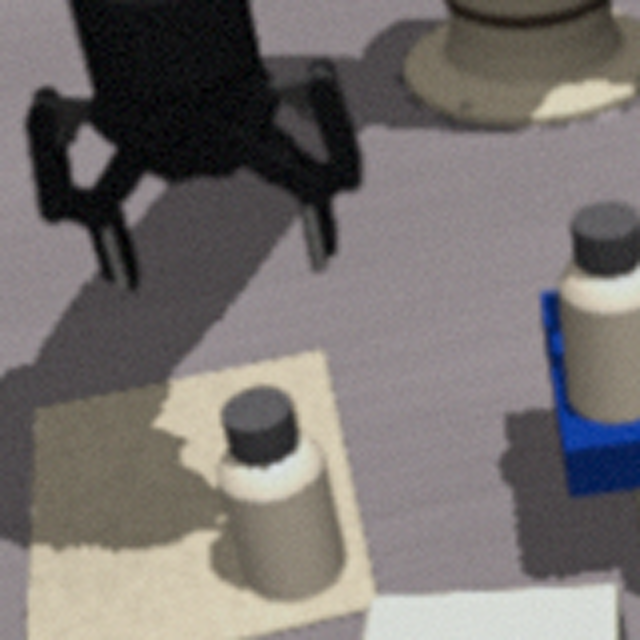

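The open fingers are at (120,285) and (318,265), above the cap at (258,420). Lowering and gripping, then lifting.

>>> arm_command:
  motion:
    - [1, [0, 0, 0.6], [0, 0, 0]]
    - [1, [0, 0, 0.6], [0, 0, 0]]
    - [1, [0, 0, 0.4], [0, 0, 0]]
    - [1, [0, 0, 0], [0, 0, 0]]
    - [0.3, [0, 0, 0], [0, 0, 0]]
    - [0, [0, 0, 0], [0, 0, 0]]
    - [0, [0, 0, 0], [0, 0, 0]]
    - [0, [0, 0, 0], [0, 0, 0]]
    - [0, [0, 0, 0], [0, 0, 0]]
    - [0, [0, 0, 0], [0, 0, 0]]
  newtons: 60

```text
time: 18.9
ee_pos: [0.5856, -0.2784, 0.1008]
tcp_rot: [-179.9, 0.1, 171.8]
wrist_force: [0.2, 0.5, 5.8]
opening: 0.0364
```

>>> arm_command:
  motion:
    - [0, [0, 0, -0.2], [0, 0, 0]]
    - [0, [0, 0, -0.5], [0, 0, 0]]
    - [0, [0, 0, -0.8], [0, 0, 0]]
    - [0, [0, 0, -0.8], [0, 0, 0]]
    - [0, [0, 0, -0.8], [0, 0, 0]]
    - [0, [0, 0, -0.8], [0, 0, 0]]
    - [0, [0, 0, -0.4], [0, 0, 0]]
    - [0, [0, 0, -0.1], [0, 0, 0]]
    - [0, [0, 0, 0], [0, 0, 0]]
    - [0, [0, 0, 0], [0, 0, 0]]

```text
time: 20.15
ee_pos: [0.5849, -0.2779, 0.3618]
tcp_rot: [180.0, -0.1, 171.8]
wrist_force: [-0.4, -0.6, -1.6]
opening: 0.0365
```

```bash
python3 - <<'E'
from h import *
plan(.6107,.0662,.365,171.7)
s=viewer.camera('scene')
crop(s,130,60,260,190,3,'pics/s12a.png')
E
```

```text
turn [ 0.0064 -0.0198  0.0193] shift after [ 0.4029  5.7369 -0.0538] | pos [ 0.5849 -0.2779  0.3618] [179.9613  -0.119  171.816 ] q [-25.4  28.2  54.4 116.3   0.  -17.2] t 20.15 op 0.036527576392189225
```

View pics/s12a.png

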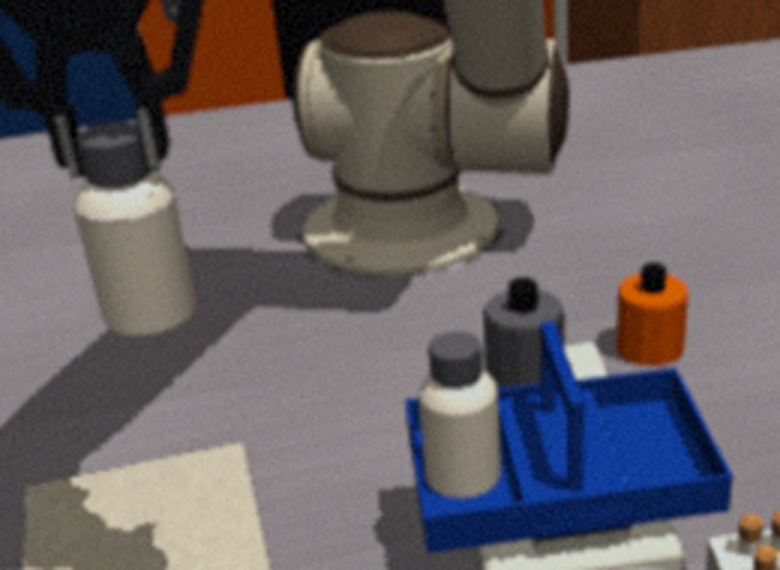

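>>> arm_command:
  motion:
    - [0, [0.02, 0.3, 0], [0, 0, 0]]
    - [0, [0.04, 0.6, 0], [0, 0, 0]]
    - [0, [0.055, 0.78, 0], [0, 0, 0]]
    - [0, [0.055, 0.78, 0], [0, 0, 0]]
    - [0, [0.055, 0.78, 0], [0, 0, 0]]
    - [0, [0.055, 0.78, 0], [0, 0, 0]]
    - [0, [0.055, 0.78, 0], [0, 0, 0]]
    - [0, [0.04, 0.6, 0], [0, 0, 0]]
    - [0, [0.025, 0.34, 0.4], [0, 0, 0]]
    - [0, [0, 0, 0.7], [0, 0, 0]]
    - [0, [0, 0, 0.6], [0, 0, 0]]
    - [0, [0, 0, 0.2], [0, 0, 0]]

```text
time: 21.7
ee_pos: [0.6087, 0.0671, 0.2468]
tcp_rot: [-180.0, -0.2, 171.9]
wrist_force: [0.3, -0.2, -1.8]
opening: 0.0361
```

>>> arm_command:
  motion:
    - [0, [0, 0, 0], [0, 0, 0]]

```text
time: 21.82
ee_pos: [0.6097, 0.0667, 0.2493]
tcp_rot: [-180.0, -0.0, 171.8]
wrist_force: [-0.1, 0.4, -1.1]
opening: 0.0363
```

```bash
python3 - <<'E'
from h import *
plan(.6107,.0662,.1768,171.7)
s=viewer.camera('scene')
crop(s,230,70,180,150,4,'pics/s13a.png')
E
```

```text
turn [-0.0004 -0.0056  0.0217] shift after [-0.0177 -0.006   1.2091] | pos [0.6097 0.0667 0.2493] [-179.9976   -0.0338  171.8301] q [ 6.2 14.6 23.  98.5  0.  14.4] t 21.825 op 0.03630318732754442
```

View pics/s13a.png

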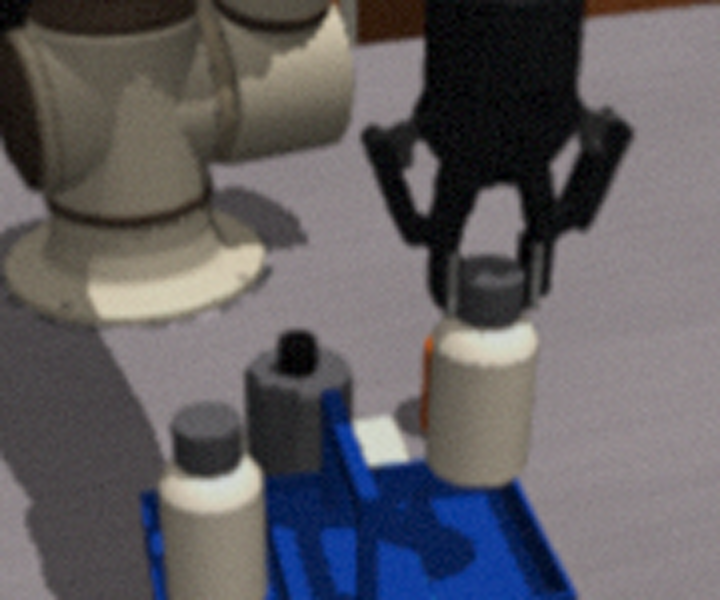

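The second bottle hangs over the other bay with its foot at about (480,470). Lowering and releasing.

>>> arm_command:
  motion:
    - [0, [-0.01, -0.005, 0.3], [0, 0, 0]]
    - [0, [0, 0, 0.4], [0, 0, 0]]
    - [0, [0, 0, 0.28], [0, 0, 0]]
    - [0, [0, 0, 0.12], [0, 0, 0]]
    - [0, [0, 0, 0.06], [0, 0, 0]]
    - [0, [0, 0, 0.04], [0, 0, 0]]
    - [0, [0, 0, 0], [0, 0, 0]]
    - [0, [0, 0, 0], [0, 0, 0]]

```text
time: 22.88
ee_pos: [0.611, 0.066, 0.1776]
tcp_rot: [180.0, 0.0, 171.8]
wrist_force: [0.5, -0.4, -2.2]
opening: 0.0362
```

```bash
python3 - <<'E'
from h import *
plan(.6107,.0662,.1768,171.7)
s=viewer.camera('scene')
crop(s,230,90,180,150,4,'pics/s14a.png')
E
```

```text
turn [0.0012 0.0048 0.0192] shift after [0.005  0.0029 0.013 ] | pos [0.611  0.066  0.1776] [179.9927   0.0286 171.8155] q [ 6.2 13.2 13.3 90.2 -0.  14.3] t 22.875 op 0.0362047498255347
```

View pics/s14a.png

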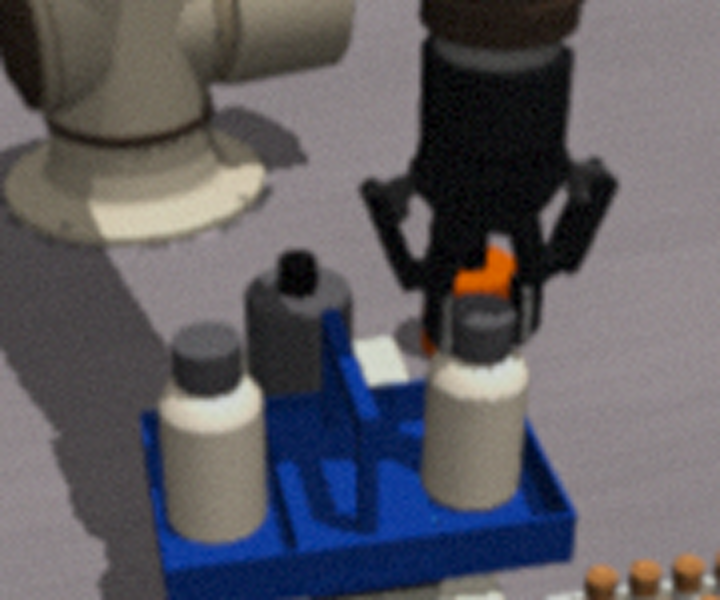

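>>> arm_command:
  motion:
    - [0, [0, 0, 0.015], [0, 0, 0]]
    - [0, [0, 0, 0], [0, 0, 0]]
    - [0.5, [0, 0, 0], [0, 0, 0]]
    - [0.65, [0, 0, 0], [0, 0, 0]]
    - [0.65, [0, 0, 0], [0, 0, 0]]
    - [0.65, [0, 0, -0.2], [0, 0, 0]]
    - [0.65, [0, 0, -0.5], [0, 0, 0]]
    - [0.65, [0, 0, -0.8], [0, 0, 0]]
    - [1, [0, 0, -0.6], [0, 0, 0]]
    - [1, [0, 0, 0], [0, 0, 0]]
    - [1, [0, 0, 0], [0, 0, 0]]

```text
time: 24.3
ee_pos: [0.6109, 0.066, 0.302]
tcp_rot: [-180.0, -0.0, 171.8]
wrist_force: [0.1, 0.1, -0.3]
opening: 0.085
```

```bash
python3 - <<'E'
from h import *
plan(.435,.017,.29,171.7)
s=viewer.camera('scene');t=viewer.camera('top')
cv2.imwrite('pics/s15.png',s);cv2.imwrite('pics/t15.png',t)
crop(s,230,90,180,150,4,'pics/s15a.png')
crop(t,240,150,200,120,4,'pics/t15a.png')
E
```

```text
turn [-0.0002 -0.0016  0.0188] shift after [ 2.7833 -1.2308  0.1998] | pos [0.6109 0.066  0.302 ] [-179.999    -0.0097  171.8126] q [  6.2  17.   32.1 105.1   0.   14.3] t 24.3 op 0.08504164164063407
```

View pics/s15a.png

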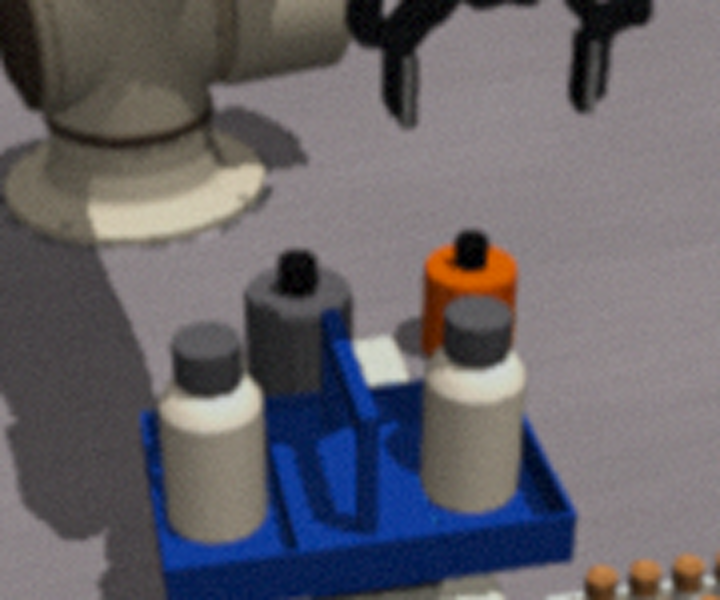

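View pics/t15a.png

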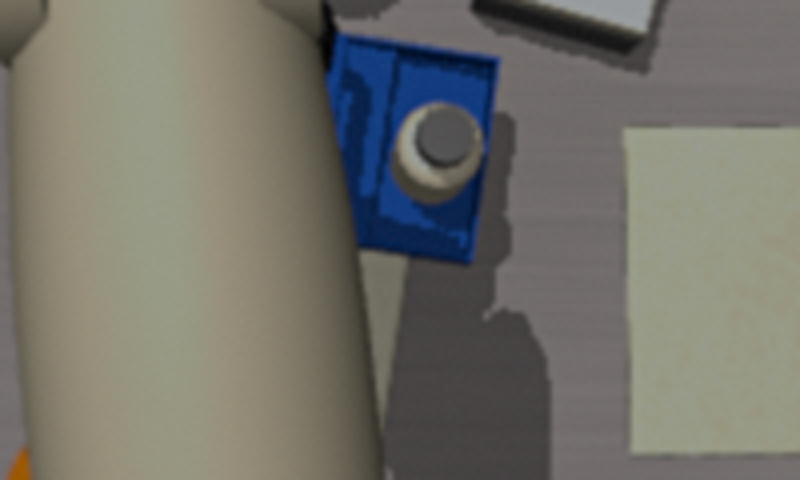

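>>> arm_command:
  motion:
    - [1, [0.3, -0.14, -0.1], [0, 0, 0]]
    - [1, [0.62, -0.27, 0], [0, 0, 0]]
    - [1, [0.62, -0.27, 0], [0, 0, 0]]
    - [1, [0.62, -0.27, 0], [0, 0, 0]]
    - [1, [0.42, -0.19, 0], [0, 0, 0]]
    - [1, [0.2, -0.09, 0], [0, 0, 0]]
    - [1, [0, 0, 0], [0, 0, 0]]

```text
time: 25.28
ee_pos: [0.4351, 0.0166, 0.3082]
tcp_rot: [180.0, 0.0, 171.8]
wrist_force: [0.4, 0.6, 0.2]
opening: 0.0851
```

```bash
python3 - <<'E'
from h import *
plan(.435,.017,.130,171.7)
s=viewer.camera('scene')
cv2.imwrite('pics/s16.png',s)
crop(s,230,90,180,150,4,'pics/s16a.png')
a=(np.array([298,257])-1.5)/4+[230,90]
print(onz('scene',[a],.149))
b=(np.array([138,57])-1.5)/4+[270,140]
print(onz('scene',[b],.149))
E
```

```text
turn [0.0008 0.0025 0.016 ] shift after [0.0019 0.0069 2.97  ] | pos [0.4351 0.0166 0.3082] [179.9952   0.0151 171.7962] q [  2.2  -8.1   6.  104.1   0.   10.4] t 25.275 op 0.08513444341079777
[[0.4329 0.0187 0.149 ]]
[[0.4329 0.0187 0.149 ]]
```

View pics/s16a.png

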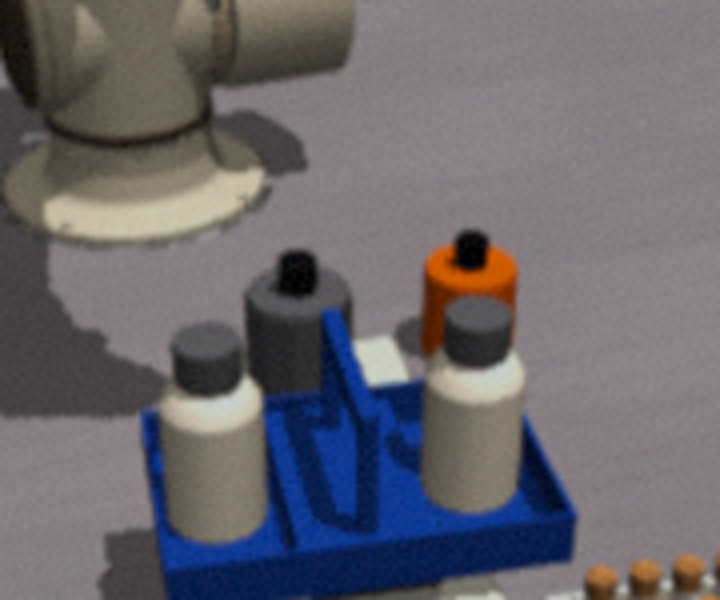

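The cover has not moved; its knob is at (298,270). Lowering over the knob and gripping.

>>> arm_command:
  motion:
    - [1, [0.01, 0.015, 0.6], [0, 0, 0]]
    - [1, [0, 0, 0.8], [0, 0, 0]]
    - [1, [0, 0, 0.8], [0, 0, 0]]
    - [1, [0, 0, 0.5], [0, 0, 0]]
    - [1, [0, 0, 0.22], [0, 0, 0]]
    - [1, [0, 0, 0.04], [0, 0, 0]]
    - [0.2, [0, 0, 0], [0, 0, 0]]
    - [0, [0, 0, 0], [0, 0, 0]]
    - [0, [0, 0, 0], [0, 0, 0]]
    - [0, [0, 0, 0], [0, 0, 0]]
    - [0, [0, 0, 0], [0, 0, 0]]
    - [0, [0, 0, 0], [0, 0, 0]]
  newtons: 50

```text
time: 26.82
ee_pos: [0.4351, 0.0175, 0.1314]
tcp_rot: [-180.0, 0.1, 171.8]
wrist_force: [0.1, -1.5, 6.2]
opening: 0.0241
```

```bash
python3 - <<'E'
from h import *
plan(.435,.017,.130,171.7)
s=viewer.camera('scene')
crop(s,230,90,180,150,4,'pics/s17a.png')
E
```

```text
turn [-0.0007  0.012   0.0177] shift after [ 0.0002 -0.0084  0.0228] | pos [0.4351 0.0175 0.1314] [-179.9956    0.0718  171.8061] q [  2.3 -11.7 -16.8  84.8  -0.   10.5] t 26.825 op 0.02411343874587089
```

View pics/s17a.png

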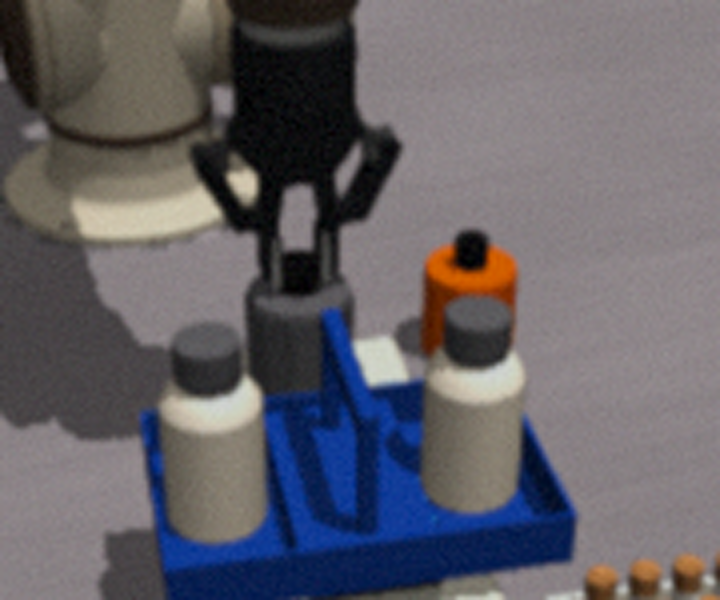

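Gripped: the opening is 24 mm on the 26 mm knob. Lifting straight up.

>>> arm_command:
  motion:
    - [0, [0, 0, -0.2], [0, 0, 0]]
    - [0, [0, 0, -0.4], [0, 0, 0]]
    - [0, [0, 0, -0.6], [0, 0, 0]]
    - [0, [0, 0, -0.6], [0, 0, 0]]
    - [0, [0, 0, -0.4], [0, 0, 0]]
    - [0, [0, 0, -0.1], [0, 0, 0]]
    - [0, [0, 0, 0], [0, 0, 0]]

```text
time: 27.75
ee_pos: [0.4348, 0.0177, 0.2684]
tcp_rot: [180.0, -0.0, 171.8]
wrist_force: [0.6, -0.1, -1.2]
opening: 0.0241
```

```bash
python3 - <<'E'
from h import *
plan(.502,-.336,.26,171.7)
s=viewer.camera('scene');t=viewer.camera('top')
cv2.imwrite('pics/s18.png',s);cv2.imwrite('pics/t18.png',t)
crop(s,230,70,180,150,4,'pics/s18a.png')
E
```

```text
turn [ 0.0003 -0.0031  0.0192] shift after [-1.9595 -5.6711  0.1393] | pos [0.4348 0.0177 0.2684] [179.998   -0.0183 171.8153] q [ 2.3 -9.6  0.2 99.8  0.  10.5] t 27.75 op 0.02407521373854334
```

View pics/s18a.png

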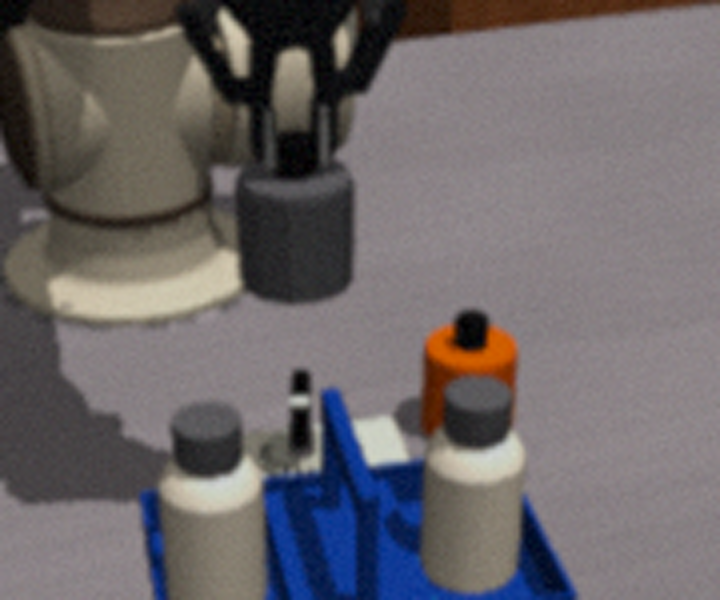

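>>> arm_command:
  motion:
    - [0, [0, -0.35, 0], [0, 0, 0]]
    - [0, [0, -0.75, 0], [0, 0, 0]]
    - [0, [-0.3, -0.8, 0], [0, 0, 0]]
    - [0, [-0.35, -0.8, 0], [0, 0, 0]]
    - [0, [-0.35, -0.8, 0], [0, 0, 0]]
    - [0, [-0.35, -0.8, 0], [0, 0, 0]]
    - [0, [-0.35, -0.7, 0], [0, 0, 0]]
    - [0, [-0.2, -0.5, 0.3], [0, 0, 0]]
    - [0, [-0.06, -0.17, 0.6], [0, 0, 0]]
    - [0, [0, 0, 0.8], [0, 0, 0]]
    - [0, [0, 0, 0.5], [0, 0, 0]]
    - [0, [0, 0, 0.2], [0, 0, 0]]

```text
time: 29.35
ee_pos: [0.5015, -0.3351, 0.1217]
tcp_rot: [179.9, -0.2, 171.8]
wrist_force: [-0.5, -0.0, -0.7]
opening: 0.0239
```

>>> arm_command:
  motion:
    - [0, [0, 0, 0], [0, 0, 0]]

```text
time: 29.48
ee_pos: [0.5024, -0.3356, 0.1241]
tcp_rot: [180.0, -0.1, 171.8]
wrist_force: [0.7, -0.9, -0.3]
opening: 0.0242
```

```bash
python3 - <<'E'
from h import *
plan(.502,-.336,.0805,171.7)
s=viewer.camera('scene');t=viewer.camera('top')
cv2.imwrite('pics/s19.png',s);cv2.imwrite('pics/t19.png',t)
crop(s,110,120,180,150,4,'pics/s19a.png')
E
```

```text
turn [ 0.0059 -0.0116  0.0198] shift after [ 0.0054 -0.0079  0.7274] | pos [ 0.5024 -0.3356  0.1241] [179.9646  -0.0694 171.8188] q [-33.7  11.7   5.7  84.1   0.  -25.6] t 29.475 op 0.0241898003360542
```

View pics/s19a.png

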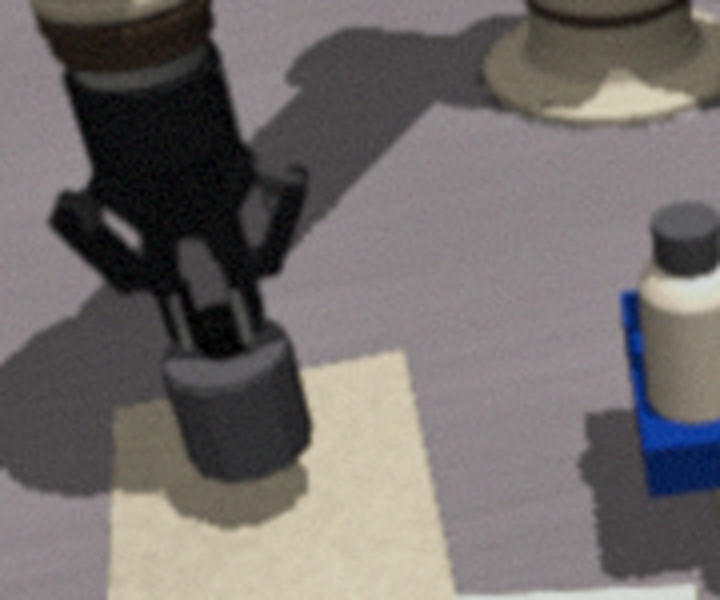

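The cover hangs over the middle of the plate with its rim at about (245,470). Lowering and releasing.

>>> arm_command:
  motion:
    - [0, [0, 0, 0.3], [0, 0, 0]]
    - [0, [0, 0, 0.25], [0, 0, 0]]
    - [0, [0, 0, 0.12], [0, 0, 0]]
    - [0, [0, 0, 0.05], [0, 0, 0]]
    - [0, [0, 0, 0.02], [0, 0, 0]]
    - [0, [0, 0, 0], [0, 0, 0]]

```text
time: 30.32
ee_pos: [0.5029, -0.336, 0.0807]
tcp_rot: [-180.0, 0.0, 171.8]
wrist_force: [0.5, 0.6, -1.2]
opening: 0.024
```

>>> arm_command:
  motion:
    - [0.4, [0, 0, 0], [0, 0, 0]]
    - [0.6, [0, 0, 0], [0, 0, 0]]
    - [0.6, [0, 0, 0], [0, 0, 0]]
    - [0.6, [0, 0, -0.2], [0, 0, 0]]
    - [0.6, [0, 0, -0.5], [0, 0, 0]]
    - [0.6, [0, 0, -0.8], [0, 0, 0]]
    - [0.6, [0, 0, -0.8], [0, 0, 0]]
    - [0.6, [0, 0, -0.5], [0, 0, 0]]
    - [0.6, [0, 0, 0], [0, 0, 0]]

```text
time: 31.45
ee_pos: [0.5035, -0.3363, 0.252]
tcp_rot: [-179.9, 0.3, 171.8]
wrist_force: [-0.3, 0.0, 0.1]
opening: 0.0512
```

```bash
python3 - <<'E'
from h import *
plan(.435,.0165,.25,171.7)
s=viewer.camera('scene');t=viewer.camera('top')
cv2.imwrite('pics/s20.png',s);cv2.imwrite('pics/t20.png',t)
crop(s,110,120,280,150,2.8,'pics/s20a.png');crop(t,270,140,200,130,4,'pics/t20a.png')
E
```

```text
turn [-0.022   0.046   0.0193] shift after [1.978  5.6538 0.0326] | pos [ 0.5035 -0.3363  0.252 ] [-179.8678    0.2758  171.8163] q [-33.7  13.1  21.6  98.2  -0.  -25.6] t 31.45 op 0.05121000119201293
```

View pics/s20a.png

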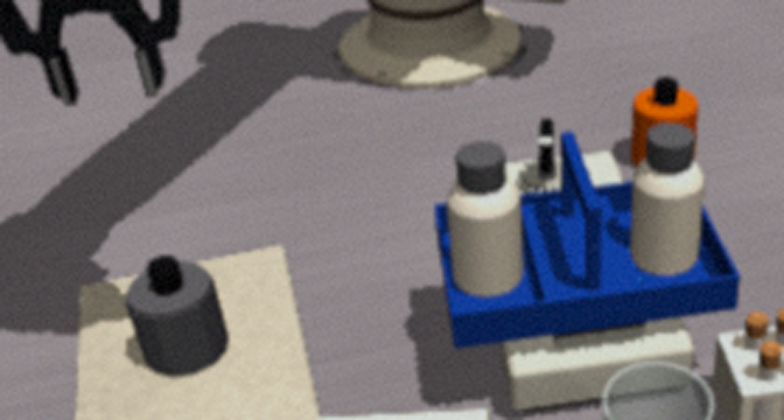

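View pics/t20a.png

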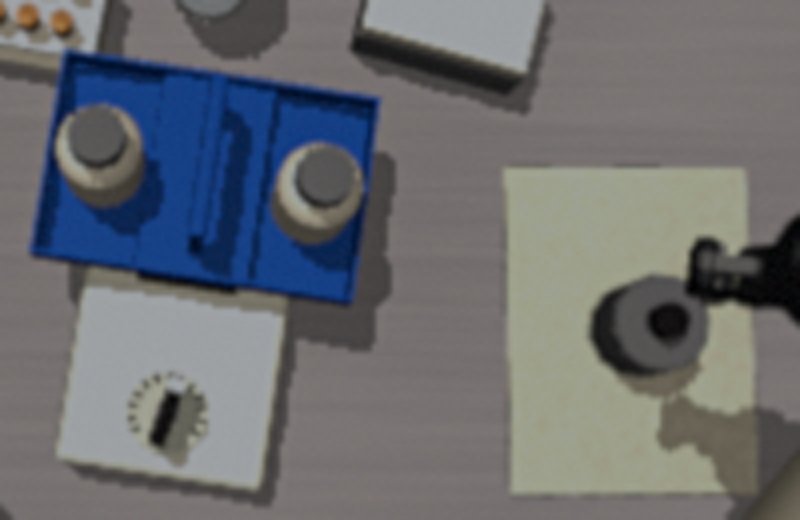

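```bash
python3 - <<'E'
from h import *
t=cv2.imread('pics/t20.png');crop(t,292,222,40,40,15,'pics/t20k.png')
g=cv2.cvtColor(t,cv2.COLOR_BGR2GRAY);m=np.zeros_like(g);r=slice(230,256),slice(300,325)
m[r]=(g[r]<60);c=max(cv2.findContours(m,0,1)[0],key=cv2.contourArea)
q=cv2.minAreaRect(c);print(q,onz('top',cv2.boxPoints(q),.115)[:,:2])
s=cv2.imread('pics/s20.png');crop(s,280,150,60,50,12,'pics/s20k.png')
E
```

```text
((310.8500061035156, 244.45001220703125), (3.7947328090667725, 12.965337753295898), 18.434947967529297) [[0.4147 0.0281]
 [0.4479 0.0174]
 [0.4448 0.0076]
 [0.4116 0.0184]]
```

View pics/t20k.png

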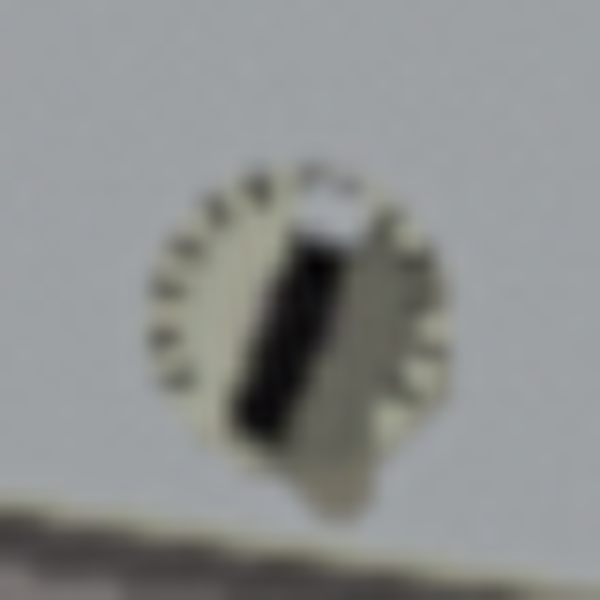

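View pics/s20k.png

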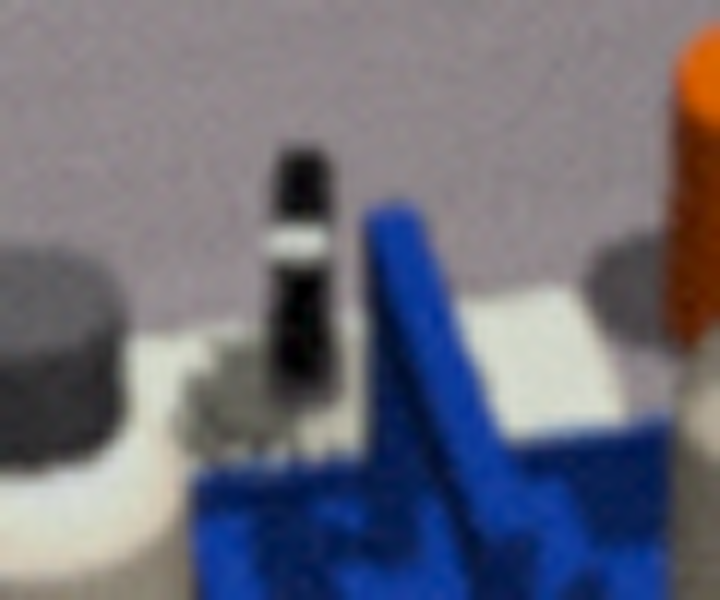

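The cover stands upright near the middle of the plate (top view (655,325)) and the key is bare, its bar running from about (177,380) to (160,446), a yaw of roughly -18°. Going over the key, then turning the wrist back so the winding can be done in one sweep.

>>> arm_command:
  motion:
    - [1, [0.12, 0.35, 0], [0, 0, 0]]
    - [1, [0.25, 0.7, 0], [0, 0, 0]]
    - [1, [0.3, 0.85, 0], [0, 0, 0]]
    - [1, [0.3, 0.85, 0], [0, 0, 0]]
    - [1, [0.3, 0.85, 0], [0, 0, 0]]
    - [1, [0.3, 0.85, 0], [0, 0, 0]]
    - [1, [0.25, 0.7, 0], [0, 0, 0]]
    - [1, [0.15, 0.5, 0], [0, 0, 0]]
    - [1, [0, 0, 0], [0, 0, -0.9]]
    - [1, [0, 0, 0], [0, 0, -1]]
    - [1, [0, 0, 0], [0, 0, -1]]
    - [1, [0, 0, 0], [0, 0, -1]]
  newtons: 100

```text
time: 33.05
ee_pos: [0.4334, 0.0166, 0.247]
tcp_rot: [180.0, -0.1, -164.6]
wrist_force: [0.2, -0.2, 0.0]
opening: 0.0857
```

>>> arm_command:
  motion:
    - [1, [0, 0, 0], [0, 0, -1]]
    - [1, [0, 0, 0], [0, 0, -1]]
    - [1, [0, 0, 0], [0, 0, -1]]
    - [1, [0, 0, 0], [0, 0, -1]]
    - [1, [0, 0, 0], [0, 0, -1]]
    - [1, [0, 0, 0], [0, 0, -1]]
    - [1, [0, 0, 0], [0, 0, -1]]
    - [1, [0, 0, 0], [0, 0, -1]]
    - [1, [0, 0, 0], [0, 0, -1]]
    - [1, [0, 0, 0], [0, 0, -1]]
    - [1, [0, 0, 0], [0, 0, -1]]
    - [1, [0, 0, 0], [0, 0, -1]]

```text
time: 34.55
ee_pos: [0.4334, 0.0165, 0.247]
tcp_rot: [179.9, -0.0, -92.6]
wrist_force: [-0.0, -0.1, 0.5]
opening: 0.0853
```

>>> arm_command:
  motion:
    - [1, [0, 0, 0], [0, 0, -1]]
    - [1, [0, 0, 0], [0, 0, -1]]
    - [1, [0, 0, 0], [0, 0, -1]]
    - [1, [0, 0, 0], [0, 0, -1]]
    - [1, [0, 0, 0], [0, 0, -1]]
    - [1, [0, 0, 0], [0, 0, -1]]
    - [1, [0, 0, 0], [0, 0, -1]]
    - [1, [0, 0, 0], [0, 0, -1]]
    - [1, [0, 0, 0], [0, 0, -1]]
    - [1, [0, 0, 0], [0, 0, -1]]
    - [1, [0, 0, 0], [0, 0, -1]]
    - [1, [0, 0, 0], [0, 0, -0.5]]

```text
time: 36.05
ee_pos: [0.4334, 0.0165, 0.247]
tcp_rot: [179.9, 0.1, -23.6]
wrist_force: [0.9, 0.3, -0.4]
opening: 0.0853
```

```bash
python3 - <<'E'
from h import *
plan(.435,.0165,.086,-18)
s=viewer.camera('scene');t=viewer.camera('top')
cv2.imwrite('pics/s21.png',s);cv2.imwrite('pics/t21.png',t)
crop(s,110,100,280,170,2.8,'pics/s21a.png')
E
```

```text
turn [ 0.008   0.019  -0.9404] shift after [ 0.0247 -0.0078  2.6827] | pos [0.4334 0.0165 0.247 ] [179.9467   0.1117 -23.6425] q [   2.2  -10.3   -2.9   97.6    0.  -154.2] t 36.05 op 0.08531754031139545
```

View pics/s21a.png

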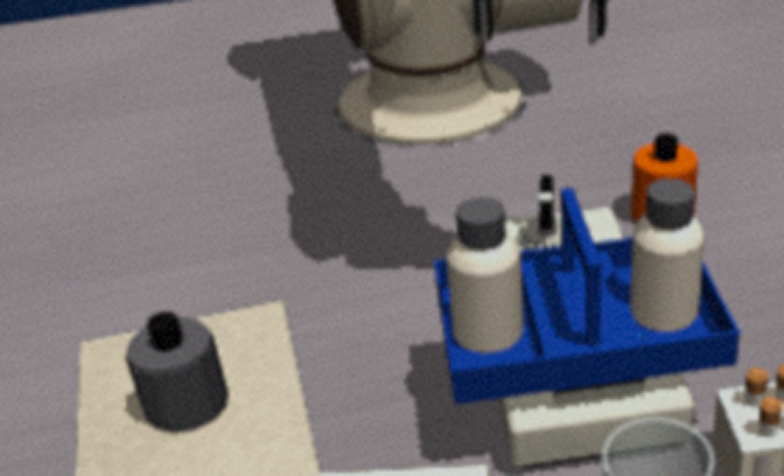

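>>> arm_command:
  motion:
    - [1, [0, 0, 0], [0, 0, -0.94]]
    - [1, [0.02, 0, 0.5], [0, 0, 0]]
    - [1, [0, 0, 0.8], [0, 0, 0]]
    - [1, [0, 0, 0.7], [0, 0, 0]]
    - [1, [0, 0, 0.4], [0, 0, 0]]
    - [1, [0, 0, 0.2], [0, 0, 0]]
    - [1, [0, 0, 0.07], [0, 0, 0]]
    - [1, [0, 0, 0], [0, 0, 0]]

```text
time: 37.15
ee_pos: [0.4354, 0.0162, 0.0887]
tcp_rot: [-180.0, -0.0, -18.2]
wrist_force: [0.4, -0.4, 0.6]
opening: 0.0852
```

```bash
python3 - <<'E'
from h import *
plan(.435,.0165,.086,-18)
s=viewer.camera('scene')
crop(s,250,80,120,120,5,'pics/s22a.png')
print(bot.get_obs()['wrist_force'])
E
```

```text
turn [-0.0024 -0.0063 -0.0267] shift after [-0.0086 -0.0031  0.0443] | pos [0.4354 0.0162 0.0887] [-179.9857   -0.0377  -18.1605] q [   2.1  -11.2  -21.2   80.     0.  -159.7] t 37.15 op 0.08523165058428099
[0.8328 0.286  0.635 ]
```

View pics/s22a.png

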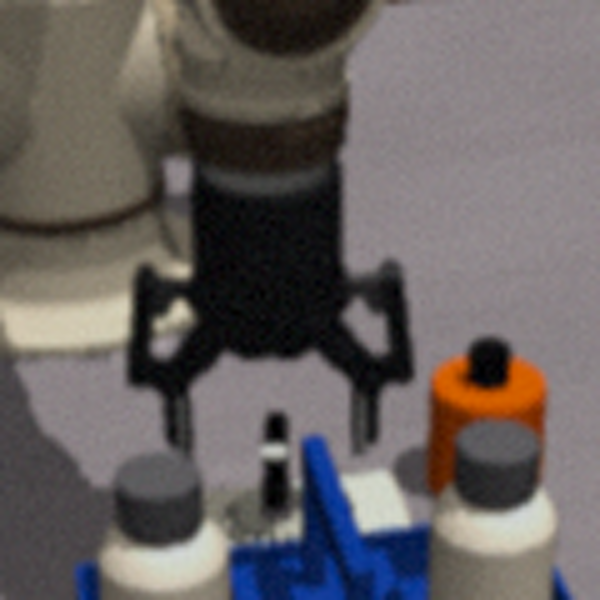

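The key at (275,470) is centred between the open fingers. Closing on it.

>>> arm_command:
  motion:
    - [0.3, [0, 0, 0.03], [0, 0, 0]]
    - [0.1, [0, 0, 0], [0, 0, 0]]
    - [0, [0, 0, 0], [0, 0, 0]]
    - [0, [0, 0, 0], [0, 0, 0]]
    - [0, [0, 0, 0], [0, 0, 0]]
    - [0, [0, 0, 0], [0, 0, 0]]
    - [0, [0, 0, 0], [0, 0, 0.3]]
    - [0, [0, 0, 0], [0, 0, 0.6]]
    - [0, [0, 0, 0], [0, 0, 0.8]]
    - [0, [0, 0, 0], [0, 0, 0.8]]
  newtons: 100

```text
time: 38.45
ee_pos: [0.4357, 0.0179, 0.0868]
tcp_rot: [-179.8, 0.1, -33.2]
wrist_force: [1.7, 13.3, 1.0]
opening: 0.0101
```

```bash
python3 - <<'E'
from h import *
plan(.435,.0165,.086,-18)
s=viewer.camera('scene')
crop(s,250,80,120,120,5,'pics/s23a.png')
print(bot.get_obs()['wrist_force'],bot.get_obs()['torque'])
E
```

```text
turn [-0.04    0.0043 -2.5363] shift after [-0.0041  0.0256  0.0132] | pos [0.4357 0.0179 0.0868] [-179.7661    0.0571  -33.2178] q [   2.2  -11.2  -21.4   79.7    0.2 -144.6] t 38.45 op 0.010143183304952974
[ 1.3962 11.2103  1.5637] [ 2.0629 -0.2084 -0.0719]
```

View pics/s23a.png

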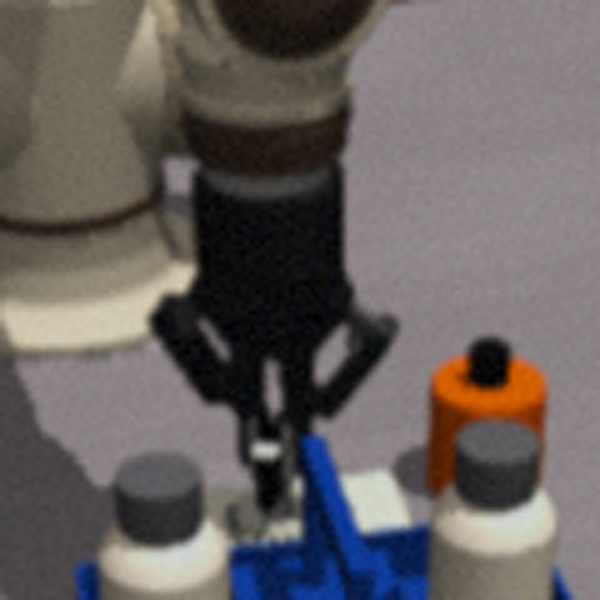

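The key turns with the gripper. There is a 13 N side load in +y, so I shift about 1.5 mm to relieve it and keep winding.

>>> arm_command:
  motion:
    - [0, [-0.014, -0.021, 0], [0, 0, 0.8]]
    - [0, [0, 0, 0], [0, 0, 1]]
    - [0, [0, 0, 0], [0, 0, 1]]
    - [0, [0, 0, 0], [0, 0, 1]]
    - [0, [0, 0, 0], [0, 0, 1]]
    - [0, [0, 0, 0], [0, 0, 1]]
    - [0, [0, 0, 0], [0, 0, 1]]
    - [0, [0, 0, 0], [0, 0, 1]]
    - [0, [0, 0, 0], [0, 0, 1]]
    - [0, [0, 0, 0], [0, 0, 1]]

```text
time: 39.75
ee_pos: [0.4369, 0.0188, 0.0869]
tcp_rot: [-179.8, 0.2, -92.1]
wrist_force: [8.9, 7.5, -3.6]
opening: 0.0104
```

>>> arm_command:
  motion:
    - [0, [-0.015, -0.015, 0], [0, 0, 1]]
    - [0, [0, 0, 0], [0, 0, 1]]
    - [0, [0, 0, 0], [0, 0, 1]]
    - [0, [0, 0, 0], [0, 0, 1]]
    - [0, [0, 0, 0], [0, 0, 1]]
    - [0, [0, 0, 0], [0, 0, 1]]
    - [0, [0, 0, 0], [0, 0, 1]]
    - [0, [0, 0, 0], [0, 0, 1]]
    - [0, [0, 0, 0], [0, 0, 1]]
    - [0, [0, 0, 0], [0, 0, 1]]
    - [0, [0, 0, 0], [0, 0, 1]]
    - [0, [0, 0, 0], [0, 0, 1]]

```text
time: 41.25
ee_pos: [0.4385, 0.018, 0.0869]
tcp_rot: [-179.9, 0.3, -164.2]
wrist_force: [13.1, -3.8, -4.3]
opening: 0.0102
```

```bash
python3 - <<'E'
from h import *
plan(.435,.0165,.086,102)
s=viewer.camera('scene')
cv2.imwrite('pics/s24.png',s)
crop(s,250,80,120,120,5,'pics/s24a.png')
print(bot.get_obs()['wrist_force'],bot.get_obs()['torque'])
E
```

```text
turn [ 0.0171  0.0536 15.6399] shift after [-0.0128 -0.0616  0.0144] | pos [0.4385 0.018  0.0869] [-179.8529    0.2628 -164.1598] q [  2.4 -11.  -21.2  79.5  -0.1 -13.4] t 41.25 op 0.010204736420567033
[12.0899 -3.9488 -4.6283] [-0.5713 -2.3393 -0.0622]
```

View pics/s24a.png

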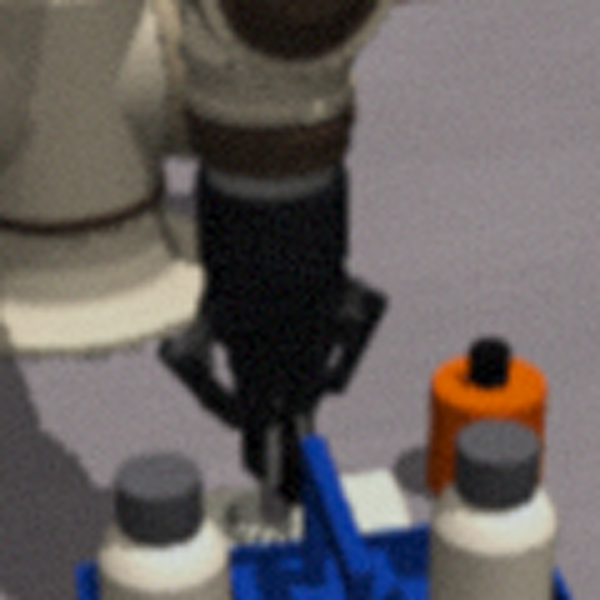

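>>> arm_command:
  motion:
    - [0, [-0.02, -0.005, 0], [0, 0, 1]]
    - [0, [0, 0, 0], [0, 0, 1]]
    - [0, [0, 0, 0], [0, 0, 1]]
    - [0, [0, 0, 0], [0, 0, 1]]
    - [0, [0, 0, 0], [0, 0, 1]]
    - [0, [0, 0, 0], [0, 0, 1]]
    - [0, [0, 0, 0], [0, 0, 1]]
    - [0, [0, 0, 0], [0, 0, 1]]
    - [0, [0, 0, 0], [0, 0, 1]]
    - [0, [0, 0, 0], [0, 0, 1]]
    - [0, [0, 0, 0], [0, 0, 1]]
    - [0, [0, 0, 0], [0, 0, 1]]

```text
time: 42.8
ee_pos: [0.4381, 0.0164, 0.0868]
tcp_rot: [-179.9, 0.3, 123.8]
wrist_force: [2.9, -15.4, 1.7]
opening: 0.0103
```

>>> arm_command:
  motion:
    - [0, [0, 0, 0], [0, 0, 0.9]]
    - [0, [0, 0, 0], [0, 0, 0.9]]
    - [0, [0, 0, 0], [0, 0, 0.7]]
    - [0, [0, 0, 0], [0, 0, 0.5]]
    - [0, [0, 0, 0], [0, 0, 0.4]]
    - [0, [0, 0, 0], [0, 0, 0.3]]
    - [0, [0, 0, 0], [0, 0, 0.0]]

```text
time: 43.68
ee_pos: [0.4378, 0.0162, 0.0869]
tcp_rot: [180.0, 0.4, 102.0]
wrist_force: [-0.8, -18.6, 4.0]
opening: 0.0104
```

```bash
python3 - <<'E'
from h import *
plan(.435,.0165,.086,102)
s=viewer.camera('scene')
cv2.imwrite('pics/s25.png',s)
crop(s,250,80,120,120,5,'pics/s25a.png')
print(bot.get_obs()['wrist_force'],bot.get_obs()['torque'],bot.get_obs()['joint_efforts'])
E
```

```text
turn [0.0004 0.0652 0.0062] shift after [ 0.0153 -0.0443  0.0158] | pos [0.4378 0.0162 0.0869] [179.9978   0.3913 102.037 ] q [  2.4 -10.9 -21.1  79.7  -0.4  80.3] t 43.675 op 0.010367784007161944
[ -0.0833 -18.8596   3.6133] [-3.7017 -0.2066  3.6447] [  4.4662 -32.9374  44.8408  -0.1239   5.0554   3.7024]
```

View pics/s25a.png

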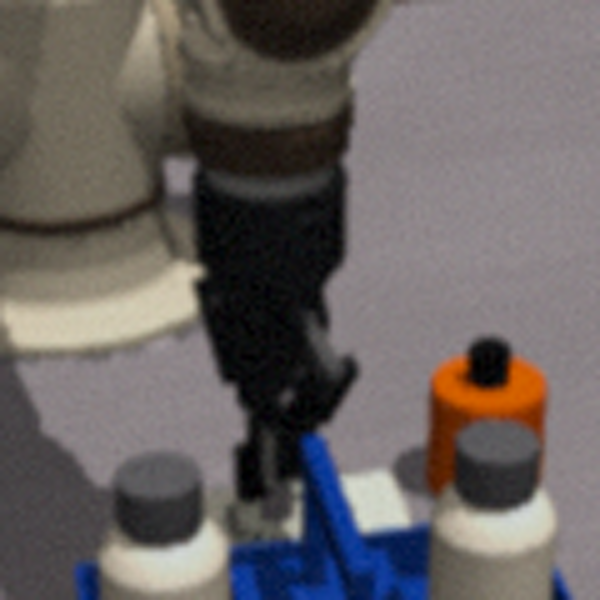

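At the stop: the turn from the grip is 240° (4.19 rad) and the moment jumped to 3.6 N m. Releasing and lifting.

>>> arm_command:
  motion:
    - [0.3, [0, 0, 0], [0, 0, 0]]
    - [0.7, [0, 0, 0], [0, 0, 0]]
    - [1, [0, 0, 0], [0, 0, 0]]
    - [1, [0, 0, 0], [0, 0, 0]]
    - [1, [0, 0, -0.2], [0, 0, 0]]
    - [1, [0, 0, -0.6], [0, 0, 0]]
    - [1, [0, 0, -0.8], [0, 0, 0]]
    - [1, [0, 0, -0.8], [0, 0, 0]]
    - [1, [0, 0, -0.6], [0, 0, 0]]
    - [1, [0, 0, -0.2], [0, 0, 0]]
    - [1, [0, 0, 0], [0, 0, 0]]

```text
time: 45.1
ee_pos: [0.4375, 0.0186, 0.2787]
tcp_rot: [179.9, 0.0, 101.9]
wrist_force: [-0.3, 0.7, -0.4]
opening: 0.0856
```

>>> arm_command:
  motion:
    - [1, [0.5, 0, 0], [0, 0, 0]]
    - [1, [0.8, 0, 0], [0, 0, 0]]
    - [1, [0.8, 0, 0], [0, 0, 0]]
    - [1, [0.8, 0, 0], [0, 0, 0]]
    - [1, [0.5, 0, 0], [0, 0, 0]]
    - [1, [0, 0, 0], [0, 0, 0]]

```text
time: 45.85
ee_pos: [0.3945, 0.2195, 0.2765]
tcp_rot: [-179.8, 0.0, 102.0]
wrist_force: [-0.4, 0.8, -0.3]
opening: 0.0856
```

```bash
python3 - <<'E'
from h import *
s=viewer.camera('scene');t=viewer.camera('top')
cv2.imwrite('pics/s26.png',s);cv2.imwrite('pics/t26.png',t)
crop(t,240,120,240,150,3.3,'pics/t26a.png');crop(t,292,222,40,40,15,'pics/t26k.png');crop(s,110,80,280,190,2.8,'pics/s26a.png')
o=bot.get_obs();print(o['ee_pos'],o['wrist_force'])
E
```

```text
[0.395  0.218  0.2771] [-0.0618  0.273  -0.6589]
```

View pics/t26a.png

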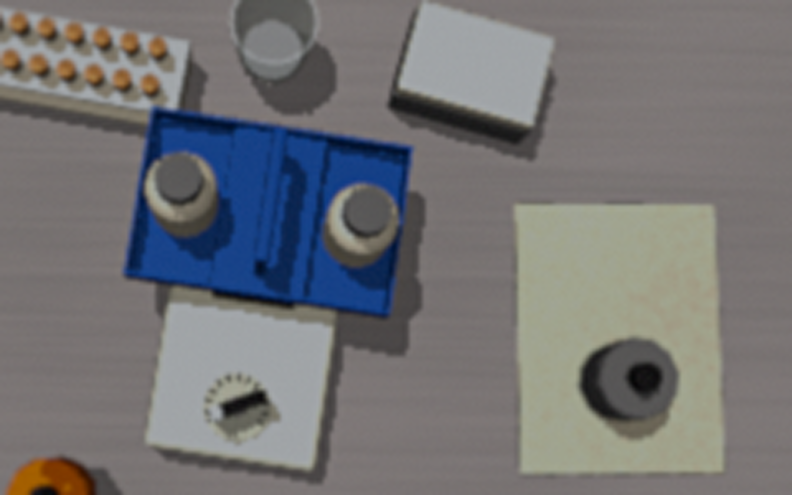

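View pics/t26k.png

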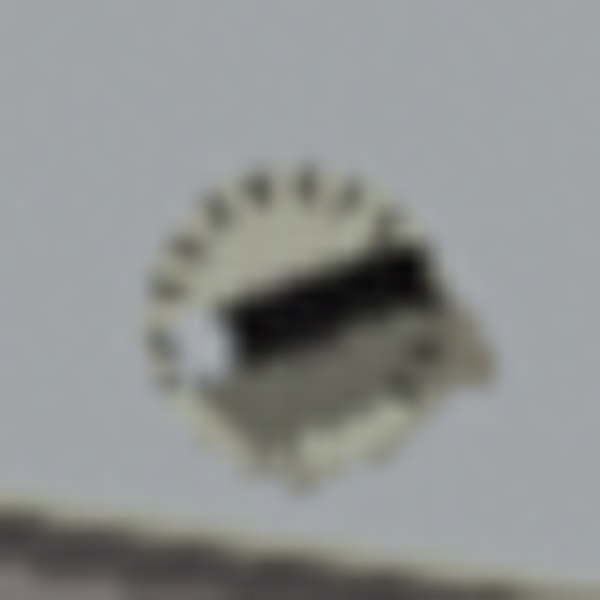

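View pics/s26a.png

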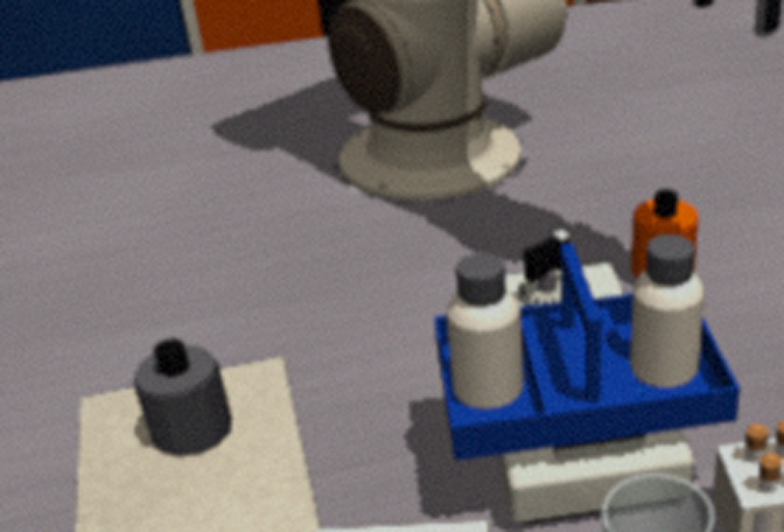

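```bash
python3 - <<'E'
from h import *
for f in ('t20','t26'):
    t=cv2.imread(f'pics/{f}.png');g=cv2.cvtColor(t,cv2.COLOR_BGR2GRAY).astype(float)
    r=g[232:256,302:324];w=np.clip(70-r,0,None)
    n,l,st,ce=cv2.connectedComponentsWithStats((w>0).astype(np.uint8)); k=1+np.argmax(st[1:,4]);w=w*(l==k)
    y,x=np.nonzero(w);P=np.c_[x+302.,y+232.];W=w[y,x]
    Q=onz('top',P,.115)[:,:2];c=np.average(Q,axis=0,weights=W);C=np.cov((Q-c).T,aweights=W);e,v=np.linalg.eigh(C);d=v[:,1]
    print(f,len(x),c,np.degrees(np.arctan2(d[1],d[0])))
t=cv2.imread('pics/t26.png')
p=(np.array([645,378])-1.2)/3.3+[240,120]
print('knob',onz('top',[p],.098),'rel mat',onz('top',[p],.098)[0,:2]-[.502,-.336])
s=cv2.imread('pics/s26.png')
p=(np.array([170,348])-1)/2.8+[110,80];print(onz('scene',[p],.098))
B=onz('top',(np.array([[515,205],[714,205],[724,471],[520,471]])-1.2)/3.3+[240,120],.004);print(B[:,:2],B.mean(0))
E
```

```text
t20 57 [0.43   0.0177] 160.3951705679886
t26 58 [0.4368 0.0106] 110.17199460288971
knob [[ 0.4601 -0.3282  0.098 ]] rel mat [-0.0419  0.0078]
[[ 0.4652 -0.3281  0.098 ]]
[[ 0.6252 -0.2406]
 [ 0.6272 -0.4297]
 [ 0.3803 -0.4285]
 [ 0.3806 -0.24  ]] [ 0.5033 -0.3347  0.004 ]
```

The cover has been knocked about 4 cm but still stands upright and well inside the plate, at (-42, +8) mm from its centre. The key seems to read about 230° of turn instead of 240°. That passes, but with little margin, so I'll regrip and check it against the stop.

```bash
python3 - <<'E'
from h import *
plan(.4372,.0178,.16,107)
s=cv2.imread('pics/s26.png');crop(s,285,155,40,40,15,'pics/s26k.png')
E
```

```text
turn [-0.018   0.0066 -0.8487] shift after [-3.3965 -0.3031  1.9521] | pos [0.395  0.218  0.2771] [-179.894     0.0444  101.9077] q [ 28.9  -7.1   3.4 100.6  -0.  107. ] t 45.95 op 0.08544108275161198
```

View pics/s26k.png

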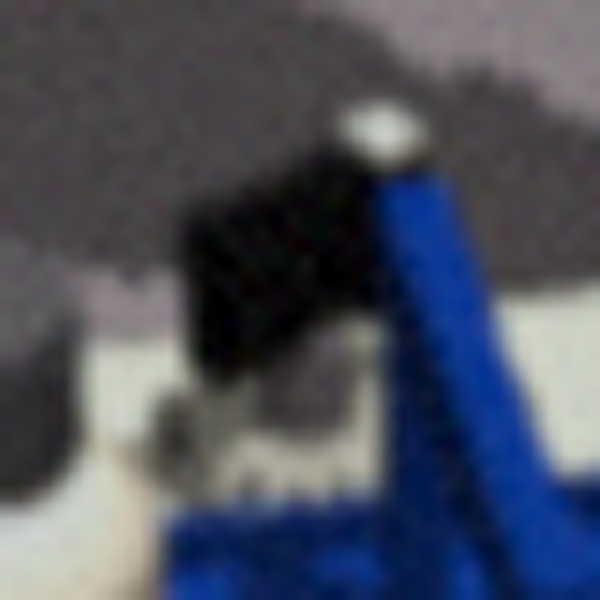

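>>> arm_command:
  motion:
    - [1, [0, 0, 0], [0, 0, -0.85]]
    - [1, [-0.5, -0.05, 0], [0, 0, 0]]
    - [1, [-0.8, -0.07, 0], [0, 0, 0]]
    - [1, [-0.8, -0.07, 0], [0, 0, 0]]
    - [1, [-0.8, -0.07, 0], [0, 0, 0]]
    - [1, [-0.5, -0.043, 0], [0, 0, 0]]
    - [1, [0, 0, 0.5], [0, 0, 0]]
    - [1, [0, 0, 0.8], [0, 0, 0]]
    - [1, [0, 0, 0.7], [0, 0, 0]]
    - [1, [0, 0, 0], [0, 0, 0]]

```text
time: 47.2
ee_pos: [0.4354, 0.0167, 0.1555]
tcp_rot: [-179.7, -0.1, 106.9]
wrist_force: [0.3, 0.2, 0.7]
opening: 0.0854
```

```bash
python3 - <<'E'
from h import *
plan(.4372,.0178,.0875,107)
E
```

```text
turn [-0.051  -0.0122 -0.0233] shift after [0.0085 0.0331 1.133 ] | pos [0.4354 0.0167 0.1555] [-179.6937   -0.073   106.86  ] q [  2.2 -11.2 -13.8  87.7  -0.   75.3] t 47.2 op 0.08542564551094242
```

>>> arm_command:
  motion:
    - [1, [0.008, 0.033, 0.5], [-0.05, 0, 0]]
    - [1, [0, 0, 0.4], [0, 0, 0]]
    - [1, [0, 0, 0.2], [0, 0, 0]]
    - [1, [0, 0, 0.03], [0, 0, 0]]
    - [0.3, [0, 0, 0], [0, 0, 0]]
    - [0, [0, 0, 0], [0, 0, 0]]
    - [0, [0, 0, 0], [0, 0, 0]]
    - [0, [0, 0, 0], [0, 0, 0]]
    - [0, [0, 0, 0], [0, 0, 0]]
    - [0, [0, 0, 0], [0, 0, 0]]
  newtons: 60

```text
time: 48.45
ee_pos: [0.4372, 0.0183, 0.091]
tcp_rot: [180.0, 0.0, 107.0]
wrist_force: [-15.3, -5.4, 13.4]
opening: 0.0112
```

```bash
python3 - <<'E'
from h import *
plan(.4372,.0178,.0875,107)
o=bot.get_obs();print(o['wrist_force'],o['torque'],o['joint_efforts'][5])
E
```

```text
turn [0.0076 0.0046 0.0013] shift after [-0.0071 -0.0026  0.0577] | pos [0.4372 0.0183 0.091 ] [179.9544   0.0276 107.0076] q [  2.4 -11.  -20.7  80.2  -0.   75.4] t 48.45 op 0.011193141327661419
[-15.3032  -5.4139  13.3651] [-0.9926  3.0128  0.8178] 0.851075928658247
```

>>> arm_command:
  motion:
    - [0, [0, 0, 0], [0, 0, 0.25]]
    - [0, [0, 0, 0], [0, 0, 0.25]]
    - [0, [0, 0, 0], [0, 0, 0]]
    - [0, [0, 0, 0], [0, 0, 0]]
  newtons: 100

```text
time: 48.95
ee_pos: [0.4372, 0.0183, 0.0911]
tcp_rot: [179.9, 0.0, 104.1]
wrist_force: [-14.9, -5.7, 12.9]
opening: 0.01
```

```bash
python3 - <<'E'
from h import *
plan(.4372,.0178,.0875,107)
o=bot.get_obs();print(o['wrist_force'],o['torque'],o['joint_efforts'][5])
E
```

```text
turn [ 0.0089  0.007  -0.4816] shift after [-0.0072 -0.0031  0.0604] | pos [0.4372 0.0183 0.0911] [179.9453   0.0407 104.1102] q [  2.4 -11.  -20.7  80.2  -0.   78.3] t 48.95 op 0.010003840189599843
[-14.8804  -5.719   12.9125] [-1.1541  3.1485  2.0072] 2.0643970370292664
```

The moment rises from 0.85 to 2.06 N m over 3°, so the key is hard against its stop, at yaw about 109°. Relieving the load, releasing and moving away.

>>> arm_command:
  motion:
    - [0, [0, 0, 0], [0, 0, -0.3]]
    - [0, [0, 0, 0], [0, 0, -0.3]]
    - [0.4, [0, 0, 0], [0, 0, 0]]
    - [1, [0, 0, 0], [0, 0, 0]]
    - [1, [0, 0, 0], [0, 0, 0]]
    - [1, [0, 0, -0.2], [0, 0, 0]]
    - [1, [0, 0, -0.7], [0, 0, 0]]
    - [1, [0, 0, -0.9], [0, 0, 0]]
    - [1, [0, 0, -0.9], [0, 0, 0]]
    - [1, [0, 0, -0.6], [0, 0, 0]]
    - [1, [0, 0, -0.2], [0, 0, 0]]
    - [1, [0, 0, 0], [0, 0, 0]]

```text
time: 50.45
ee_pos: [0.4386, 0.0186, 0.3008]
tcp_rot: [179.7, 0.0, 107.6]
wrist_force: [0.9, -0.3, -0.3]
opening: 0.0853
```

>>> arm_command:
  motion:
    - [1, [0.5, 0, 0], [0, 0, 0]]
    - [1, [0.8, 0, 0], [0, 0, 0]]
    - [1, [0.8, 0, 0], [0, 0, 0]]
    - [1, [0.8, 0, 0], [0, 0, 0]]
    - [1, [0.5, 0, 0], [0, 0, 0]]
    - [1, [0, 0, 0], [0, 0, 0]]
    - [1, [0, 0, 0], [0, 0, 0]]

```text
time: 51.32
ee_pos: [0.3767, 0.2127, 0.2995]
tcp_rot: [179.8, 0.0, 107.6]
wrist_force: [0.6, -0.4, -0.0]
opening: 0.0854
```

```bash
python3 - <<'E'
from h import *
s=viewer.camera('scene');t=viewer.camera('top')
cv2.imwrite('pics/s27.png',s);cv2.imwrite('pics/t27.png',t)
crop(t,240,120,240,150,3.3,'pics/t27a.png');crop(s,110,80,280,190,2.8,'pics/s27a.png')
g=cv2.cvtColor(t,cv2.COLOR_BGR2GRAY).astype(float)
r=g[232:256,302:324];w=np.clip(70-r,0,None)
n,l,st,ce=cv2.connectedComponentsWithStats((w>0).astype(np.uint8)); k=1+np.argmax(st[1:,4]);w=w*(l==k)
y,x=np.nonzero(w);P=np.c_[x+302.,y+232.];W=w[y,x]
Q=onz('top',P,.115)[:,:2];c=np.average(Q,axis=0,weights=W);C=np.cov((Q-c).T,aweights=W);e,v=np.linalg.eigh(C);d=v[:,1]
print(len(x),c,np.degrees(np.arctan2(d[1],d[0])))
A=(np.array([[153,108],[411,147],[388,316],[125,277]])-1.2)/3.3+[240,120]
print('carrier',onz('top',A,.109).mean(0))
o=bot.get_obs();print(o['ee_pos'],o['wrist_force'])
E
```

```text
58 [0.4368 0.0107] 110.21326327591741
carrier [ 0.5983 -0.0095  0.109 ]
[0.377  0.2123 0.3   ] [-0.4636  0.1166  0.5921]
```

View pics/t27a.png

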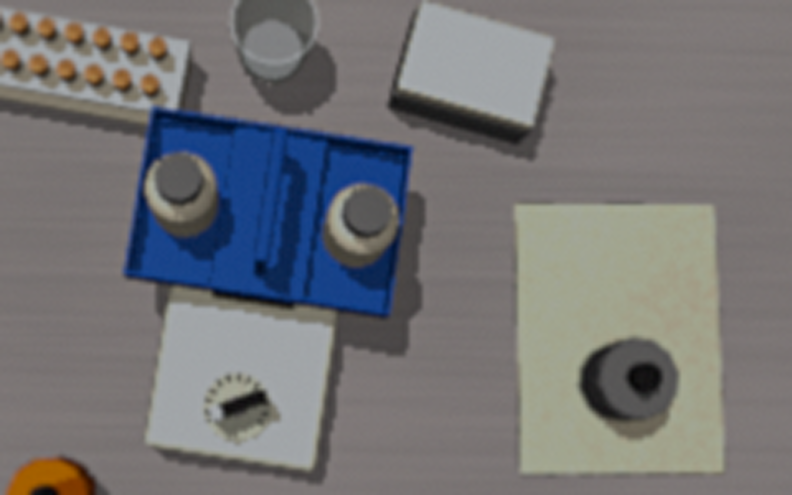

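View pics/s27a.png

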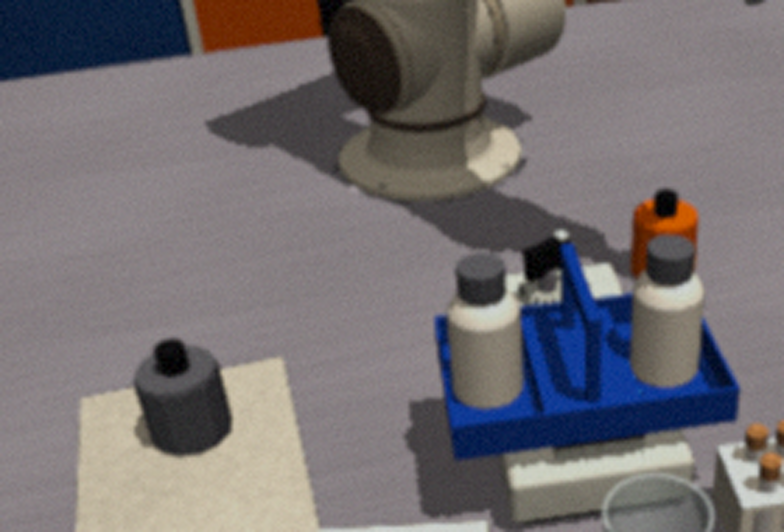

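The carrier is level and centred, with its centre at about (265,212) in the top crop. Both bottles are upright in their bays, the cover is upright on the plate at (640,378), and the key has stayed at the same angle. Handing in.

```bash
python3 -c "
from workcell import bot
print(bot.job_done())"
```

```text
the job is handed in; nothing more can be done
None
```

I put the carrier on the platform, stood the two bottles that were present one in each bay, moved the dust cover to the white plate, and wound the key clockwise to its stop. The job is handed in at about 51 s; no verdict was reported.

Last checks:
- **Carrier:** level, about 2 mm from the platform centre in the top view.
- **Bottles:** both upright, one per bay.
- **Cover:** it was knocked about 4 cm on the plate while I was winding. It still stands upright, roughly (-42, +8) mm from the plate's centre and well within limits, so I left it.
- **Bystanders:** the tube rack, tip box and beaker look unmoved in the pictures.
- **Robot:** clear of everything.

One check disagreed. The wrist turned 240° on the key, but the camera showed only about 230° (4.0 rad if it started at zero). I regripped it and turned 3° further; the moment rose from 0.85 to 2.1 N m, far above the brake. The key's angle afterwards was unchanged at 110.2°, so it is against its stop. The difference is most likely finger flex, or a key that did not start exactly at zero.

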